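Put the spanner and scraper back in the shadow-foam drawer

TASK

Pack away after the booth build: lay the combination spanner and the wall scraper into their own cut-outs in the foam of the open chest drawer, each flat and fully down, lowering them in by hand rather than dropping them. Then gently push the drawer fully shut, and leave the other things on the table where they are.

Things in the scene. Friction and masses are not known exactly. Their poses are not given: they have to be found in the camera images.
- spanner_mid (a point): Steel combination spanner lying flat, 180 mm long, 200 g. Point: middle of its handle, half-way up (6 mm above what it lies on), near its balance point. x runs along it to the open jaws (42 mm wide, at +46 to +90 mm); ring end 28 mm across, at -62 to -90 mm; z up. Handle 16 mm wide, 9 mm thick (1.5 to 10.5 mm above the table); ends 12 mm thick. Grasp it across the handle here.
- scraper_mid (a point): Wall scraper, wooden handle and broad steel blade, lying flat, 184 mm long, 160 g. Point: on the handle near its balance point, half-way up (11 mm above what it lies on). x runs along it to the blade edge, at +104 mm; butt of the handle at -80 mm; z up. Handle 28 mm wide, 22 mm thick; blade 76 mm wide over its last 46 mm, 3 mm thick, 8 mm off the table. Grasp it across the handle here.
- spanner_cutout (a point): Middle foam cut-out of the drawer: where the spanner's point (spanner_mid) lies when home. Moves with the drawer. x, into the chest, is the way the spanner's x must point (jaws to the chest). Outline of the spanner plus 3 to 4 mm all round, 12 mm deep: floor 6 mm below this point, foam top 6 mm above, so it lies flush. Finger recess as deep, 48 mm along by 76 mm across, centred here.
- scraper_cutout (a point): Right-hand foam cut-out, seen from the robot: where the scraper's point (scraper_mid) lies when home. Moves with the drawer. x, into the chest, is the way the scraper's x must point (blade to the chest). Its stepped outline plus 3 to 4 mm, 12 mm deep: floor 11 mm below this point, foam top 1 mm above; handle ends 10 mm proud. Finger recess as deep, 48 mm along by 88 mm across, centred here.
- drawer_front (a point): Middle of the front face of the drawer's upright front panel, 97 mm above the table. Panel 268 mm wide, 72 to 122 mm above the table. An aluminium pull lip, 250 mm wide, runs along it 115 to 121 mm above the table and stands 9 mm out to the robot; push on panel or lip. x points into the chest: pushing along it shuts the drawer.
- drawer (a joint): How far the chest's upper drawer is pushed in, m: 0 is fully open (pulled out), 0.24 fully shut against its stop. It starts at 0 to 0.02. It slides with about 3 N of friction and stays where it is left; the drawer weighs about 2 kg.
- small_spanner: Bystander: a small double open-ended steel spanner, 134 mm long, 26 mm wide, flat on the table; it has no cut-out in this drawer. Origin at the centre of its underside, x along it.
- tape_roll: Bystander: a roll of brown packing tape lying flat, 96 mm across, 48 mm high. Origin at the centre of its underside.
- phone: Bystander: a black phone lying flat, 155 by 74 by 8 mm. Origin at the centre of its underside, x along it.
- foam_mid (a point): Middle of the foam's top in the open upper drawer of a fixed grey steel tool chest, 102 mm above the table; x points into the chest. The tray is 245 mm long in x and 244 wide; the cut-outs' light floor is 90 mm above the table, the side walls' top 107. The chest (282 mm wide, 143 high) starts 98 to 118 mm beyond this point. The left-hand cut-out already holds a screwdriver, which stays.
Not all that is in view belongs to the job. Leave any green, turquoise or yellow look-alike of the part that bears spanner_mid alone.

How it is judged:
On the way:
1. the spanner and the scraper both lie home in their cut-outs while the drawer is still open (pushed in by less than 90 mm) (value of joint drawer below 0.09 m and distance between spanner_mid and spanner_cutout below 0.008 m and z of spanner_mid in the frame of spanner_cutout below 0.004 m and distance between scraper_mid and scraper_cutout below 0.008 m and z of scraper_mid in the frame of scraper_cutout below 0.004 m), for 0.2 s.
At the end, for the whole second after the job is handed in: The drawer is shut to within 8 mm and still, and the spanner and scraper lie at rest in their own cut-outs: each within 8 mm of its home point and not more than 4 mm above it, flat within 0.06 rad and in line with its cut-out within 0.12 rad (value of joint drawer above 0.232 m and velocity of joint drawer between -0.01 and 0.01 m/s and distance between spanner_mid and spanner_cutout below 0.008 m and z of spanner_mid in the frame of spanner_cutout below 0.004 m and angle between the x axis of spanner_mid and the x axis of spanner_cutout, either way round below 0.12 rad and angle between the z axis of spanner_mid and the z axis of spanner_cutout, either way round below 0.06 rad and distance between scraper_mid and scraper_cutout below 0.008 m and z of scraper_mid in the frame of scraper_cutout below 0.004 m and angle between the x axis of scraper_mid and the x axis of scraper_cutout, either way round below 0.12 rad and angle between the z axis of scraper_mid and the z axis of scraper_cutout, either way round below 0.06 rad and linear speed of each of spanner, scraper below 0.02 m/s); the robot touches nothing.
It fails at once if the drawer is slammed (pushed in faster than 0.5 m/s) (velocity of joint drawer above 0.5 m/s).
It fails at once if the spanner is dropped into the drawer: let go over the drawer more than 35 mm above its place (horizontal distance between spanner_mid and spanner_cutout below 0.12 m and z of spanner_mid in the frame of spanner_cutout above 0.035 m and contact force between the fingers and spanner below 0.05 N).
It fails at once if the scraper is dropped into the drawer: let go over the drawer more than 35 mm above its place (horizontal distance between scraper_mid and scraper_cutout below 0.12 m and z of scraper_mid in the frame of scraper_cutout above 0.035 m and contact force between the fingers and scraper below 0.05 N).
It fails at once if a bystander is moved by more than 30 mm (distance of any of small_spanner, tape_roll, phone from where it was at the start of the episode above 0.03 m).
It also fails if it takes over 72 s, if anything falls off the work surface, if the arm or the gripper's body presses on something with over 40 N, if the wrist force passes 120 N, or if a joint passes its speed limit or range.

ROBOT

A 6-joint arm with a two-finger parallel gripper is mounted at the origin on the work surface. World frame = base frame: x ahead of the robot, y to its left, z up, the work surface at z = 0. Lengths are in m, angles in rad, forces in N, time in s.
With the tool pointing down it reaches from about 0.35 to 0.85 m from the base axis. Payload 8.1 kg.
Tool frame: the origin (TCP) lies between the finger pads; the fingertips stand 14 mm ahead of it and the grasp point (between the pads) lies 5 mm behind it (tips_ahead is the distance from the TCP to the fingertips, in m); x points along the fingers, y is the direction in which the jaws open and shut, and the axes are right-handed (so a half turn about x gives the same grasp; the last joint's range is limited). The gripper opens to 85 mm and grips with 20 to 120 N. Pads are 22 mm wide; open, the fingers measure 114 mm over their backs; the gripper's body (76 mm by 85 mm) begins 54 mm behind the grasp point. The pads swing forward as they close: fully open they stand 13 mm farther back than shut.
Start: joints at [1.16, 0.13, 1.488, -0, 1.523, -0.085], TCP at [0.192, 0.568, 0.245] pointing down, gripper open.
Joint ranges: [-2.96, 2.96], [-0.89, 2.26], [0.02, 2.5], [-1.34, 4.48], [0, 2.73], [-2.66, 2.66]. Speed limits (rad/s): [2.39, 2.39, 2.79, 3.14, 3.14, 3.14].

INTERFACE

Orientations are given as a unit quaternion [w, x, y, z].
In Python, from workcell import * gives the robot as it stands. The module is installed in compiled form; this text tells all that it offers.
- The arm moves only by the tool step_arm, never from a script. Its argument "commands" is a list that holds one entry, the list of rows, each a list of 6 numbers: the shift along the tool's x, y, z in mm, then the turn, a rotation vector about the tool's x, y, z in rad. In form: [[[tx, ty, tz, ax, ay, az], ...]]. A call has 1 to 20 rows; each row shifts and turns the pose as measured when the row begins, along the tool's axes as they then stand; what a row does not reach is not made up. A row lasts 1/8 s, in which the tool goes at most 62.5 mm and 10.7 degrees, less where a joint would pass 70% of its speed; a pose out of reach is approached as far as the arm can. A call with a gripper value outside its range is refused whole. "hand" is the finger opening in mm, from 0 to 85.4, set as the call begins (left out, the last holds). The fingers move at their own pace and stop on an object; "newtons" is the grip in N (left out, the last holds). Time passes only in rows, so rows that do not move let the fingers close. It gives the time, the measured TCP pose, the force and the opening at its end, in the units of the state.
- get_state(): the state, without advancing time (a new reading comes with each control period).
- get_image(name): name is "scene" or "top" or "wrist"; returns a dict with "pixels" (400x640x3 uint8, red, green, blue), "camera_matrix" (3x3 intrinsics, pixels), "extrinsics" (4x4, takes a point from camera to world coordinates). Camera axes: x right, y down, z forward; pixel columns grow to the right and rows downward; lengths in m; the calibration is good to about 2 mm. The wrist camera is an equidistant fisheye: a pixel r from the principal point sees the ray r / f radians off the axis. A picture is of the moment at which its call begins. There is no depth.
- hand_in(): hands the job in, once; it reports no verdict.
Trained networks look in the newest picture that a camera, given by its name, has taken for a name from the list of things; names that differ only in an ending like _2 or _b are one class to them, and where a whole thing is asked for, a point or a joint stands for the part that bears it (a point fixed in the world has none). Each returns a list of dicts, best first, with "confidence" (0 to 1); they miss things now and then, are a little off and sometimes report something else, mostly with a low value. They report only what shows in the picture. A call takes as long as a camera call. They do not tell look-alikes from the thing itself.
- trace(camera, thing): "pixels" (400x640 bool, what is visible of it).
- place_of(camera, thing): "position" ([x, y, z] in m, in the coordinates of the camera as it stood for that picture, good to about 4 mm: a listed point, or the origin of a listed thing).
The state is a dict: "clock": time; "joint_pos": joint angles; "qd": joint speeds; "joint_efforts": joint torques, N m; "tcp_pos": TCP position; "ee_rot": TCP orientation; "ft_force": force on the tool from outside, world axes, zero at the start; "ft_torque": the same for the moment, N m; "opening": finger opening in m.
Only numpy, scipy, OpenCV 4.12 (cv2) and the standard library are available. Lean on these libraries where they do the work, as an engineer would, in place of code of your own. Each camera call takes 0.05 s, during which the arm holds its last target.

## Working session

There is one attempt and no reset: what is moved stays moved. The work goes in short steps, Python scripts to look and compute and a tool call to move; the robot and the scene stay as the last step left them, time stands still between calls to the robot, and variables do not carry over. Pictures are saved under pics/ and viewed, and the job is handed in when it is done.

Besides the shell and the picture viewer there is one more tool, called in YAML: its name, and indented under it one key for each argument. step_arm: Moves the arm, as the interface text tells. Its arguments: {"type":"object","properties":{"commands":{"type":"array"},"hand":{"type":"number"},"newtons":{"type":"number"}},"required":["commands"]}

```bash
mkdir -p pics
cat > h.py <<'E'
from workcell import *
import numpy as np, cv2
from scipy.spatial.transform import Rotation as R
def snap(n,f):
    im=get_image(n); cv2.imwrite('pics/'+f,im['pixels'][:,:,::-1]); return im
def w(im,p):
    return (im['extrinsics']@np.append(p,1))[:3]
def st():
    s=get_state(); q=s['ee_rot']; r=R.from_quat([q[1],q[2],q[3],q[0]])
    return s,np.array(s['tcp_pos']),r
E
python3 - <<'E'
from h import *
s,p,r=st();print(s['clock'],p,r.as_matrix().round(3))
for c in ['scene','top']:
    im=snap(c,c+'0.png'); print(c,im['extrinsics'].round(3).tolist(),im['camera_matrix'].round(1).tolist())
    for t in ['spanner_mid','scraper_mid','spanner_cutout','scraper_cutout','drawer_front','foam_mid','small_spanner','tape_roll','phone']:
        for d in place_of(c,t): print(c,t,round(d['confidence'],2),w(im,d['position']).round(4))
E
```

```text
0.0 [0.19178845 0.56797294 0.24423043] [[-0.001  0.32   0.947]
 [-0.002  0.947 -0.32 ]
 [-1.    -0.002 -0.   ]]
scene [[0.179, 0.595, -0.783, 1.486], [0.984, -0.105, 0.146, -0.267], [0.005, -0.797, -0.604, 0.891], [0.0, 0.0, 0.0, 1.0]] [[441.4, 0.0, 317.5], [0.0, 441.4, 198.2], [0.0, 0.0, 1.0]]
scene spanner_mid 0.79 [ 0.5449 -0.1426  0.0053]
scene spanner_mid 0.77 [ 0.5681 -0.6219  0.0064]
scene spanner_mid 0.67 [0.3039 0.3053 0.0036]
scene spanner_mid 0.6 [ 0.2417 -0.2483  0.0075]
scene scraper_mid 0.88 [ 0.4333 -0.402   0.0093]
scene spanner_cutout 0.98 [0.578  0.2448 0.0963]
scene scraper_cutout 0.88 [0.5665 0.1548 0.1024]
scene drawer_front 0.56 [0.4574 0.2225 0.0983]
scene foam_mid 0.8 [0.5931 0.2124 0.1051]
scene small_spanner 0.85 [ 0.6738 -0.4052  0.0022]
scene tape_roll 0.88 [ 0.3737 -0.0603  0.0008]
scene phone 0.78 [ 5.551e-01  4.493e-01 -3.000e-04]
top [[-0.014, -0.981, 0.195, 0.169], [-1.0, 0.015, 0.002, -0.08], [-0.005, -0.195, -0.981, 1.584], [0.0, 0.0, 0.0, 1.0]] [[449.4, 0.0, 328.4], [0.0, 449.4, 195.1], [0.0, 0.0, 1.0]]
top spanner_mid 0.76 [0.3072 0.3046 0.0083]
top spanner_mid 0.7 [ 0.5697 -0.6294  0.0108]
top spanner_mid 0.61 [0.585  0.2453 0.0969]
top spanner_mid 0.57 [ 0.2434 -0.2469  0.0053]
top spanner_mid 0.55 [ 0.5485 -0.1502  0.0072]
top scraper_mid 0.77 [ 0.4328 -0.3998  0.011 ]
top spanner_cutout 0.62 [0.5876 0.2446 0.0941]
top scraper_cutout 0.67 [0.5659 0.1565 0.1032]
top drawer_front 0.63 [0.4664 0.2184 0.098 ]
top drawer_front 0.2 [0.6014 0.2137 0.1002]
top foam_mid 0.98 [0.5992 0.2148 0.1028]
top small_spanner 0.45 [ 0.6756 -0.4063  0.0038]
top small_spanner 0.36 [ 0.5501 -0.1516  0.0045]
top small_spanner 0.22 [ 0.3753 -0.0652 -0.0035]
top tape_roll 0.67 [ 0.675  -0.405   0.0027]
top tape_roll 0.57 [ 0.3723 -0.0612 -0.0037]
top phone 0.81 [ 0.5573  0.4476 -0.0027]
```

View pics/top0.png

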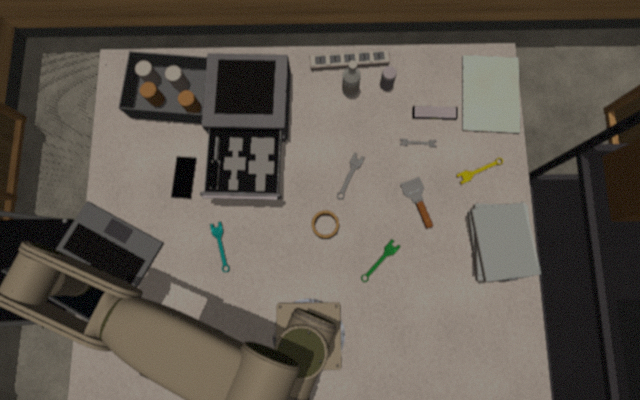

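View pics/scene0.png

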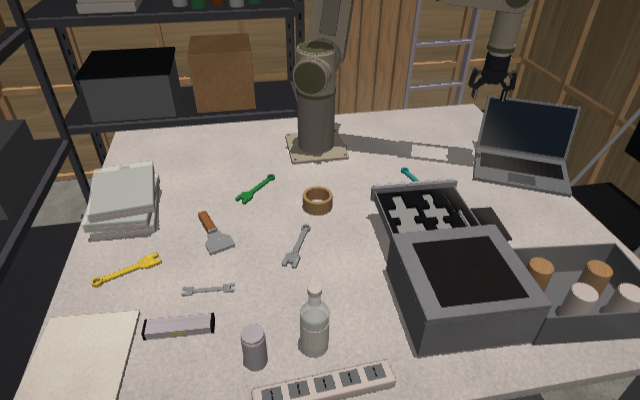

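Spanner candidates in the top picture: grey (350,175), green (381,260), yellow (480,171) and turquoise (220,246). There is also the small double-ended one at (418,142). Only the grey one fits, since it is plain steel with one open and one ring end. I'll check it in an enlarged crop.

```bash
cat >> h.py <<'E'
def toplane(im,uv,z):
    K=im['camera_matrix'];E=im['extrinsics'];uv=np.asarray(uv,float).reshape(-1,2)
    if im.get('fish'):
        d=(uv-[K[0,2],K[1,2]])/[K[0,0],K[1,1]]; th=np.linalg.norm(d,axis=1,keepdims=True)+1e-12
        rays=np.hstack([d/th*np.sin(th),np.cos(th)])
    else: rays=np.c_[(uv-[K[0,2],K[1,2]])/[K[0,0],K[1,1]],np.ones(len(uv))]
    rays=rays@E[:3,:3].T; c=E[:3,3]
    return c+rays*((z-c[2])/rays[:,2:])
def axis(pts):
    m=pts[:,:2].mean(0);u,s,v=np.linalg.svd(pts[:,:2]-m,full_matrices=False);a=v[0];b=v[1]
    t=(pts[:,:2]-m)@a; q=(pts[:,:2]-m)@b
    return m,a,t,q
E
python3 - <<'E'
from h import *
for c in ['top','scene']:
    im=get_image(c)
    for t,z in [('spanner_mid',.01),('scraper_mid',.012)]:
        for d in trace(c,t):
            P=d['pixels'];v,u=np.nonzero(P)
            pts=toplane(im,np.c_[u,v],z); m,a,tt,q=axis(pts)
            print(c,t,round(d['confidence'],2),(int(u.mean()),int(v.mean())),m.round(4),'ang',np.degrees(np.arctan2(a[1],a[0])).round(1),'ends',(m+a*tt.min()).round(3),(m+a*tt.max()).round(3),len(u))
    x=im['pixels'][:,:,::-1]
    if c=='top': cv2.imwrite('pics/crop1.png',np.hstack([cv2.resize(x[140:210,315:385],(400,400),interpolation=2),cv2.resize(x[170:240,380:450],(400,400),interpolation=2)])); cv2.imwrite('pics/crop2.png',cv2.resize(x[110:210,190:300],(770,600)[:2],interpolation=2))
E
```

```text
top spanner_mid 0.78 (219, 241) [0.3228 0.3087] ang -165.3 ends [0.385 0.325] [0.236 0.286] 359
top spanner_mid 0.72 (351, 171) [ 0.5668 -0.1607] ang 154.0 ends [ 0.617 -0.185] [ 0.492 -0.124] 207
top spanner_mid 0.72 (478, 170) [ 0.5636 -0.6168] ang 113.8 ends [ 0.604 -0.709] [ 0.531 -0.543] 335
top spanner_mid 0.64 (384, 256) [ 0.2634 -0.2667] ang 136.7 ends [ 0.308 -0.309] [ 0.195 -0.202] 269
top scraper_mid 0.85 (417, 198) [ 0.4663 -0.3913] ang -159.9 ends [ 0.532 -0.367] [ 0.361 -0.43 ] 588
scene spanner_mid 0.82 (131, 268) [ 0.567  -0.6109] ang 113.6 ends [ 0.607 -0.702] [ 0.537 -0.542] 549
scene spanner_mid 0.7 (253, 190) [ 0.2613 -0.2583] ang -43.3 ends [ 0.18  -0.182] [ 0.317 -0.311] 284
scene spanner_mid 0.67 (407, 173) [0.2568 0.2881] ang 11.4 ends [0.219 0.281] [0.302 0.297] 101
scene spanner_mid 0.56 (296, 248) [ 0.5678 -0.1573] ang -25.4 ends [ 0.471 -0.111] [ 0.637 -0.19 ] 396
scene scraper_mid 0.98 (214, 235) [ 0.47   -0.3903] ang 19.2 ends [ 0.354 -0.431] [ 0.538 -0.367] 665
```

View pics/crop1.png

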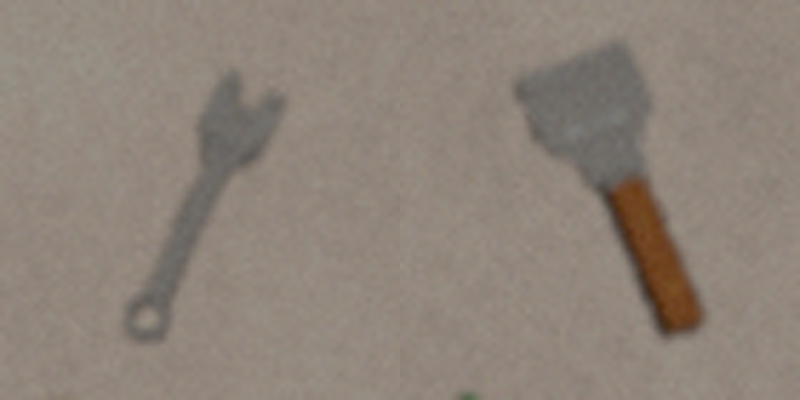

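View pics/crop2.png

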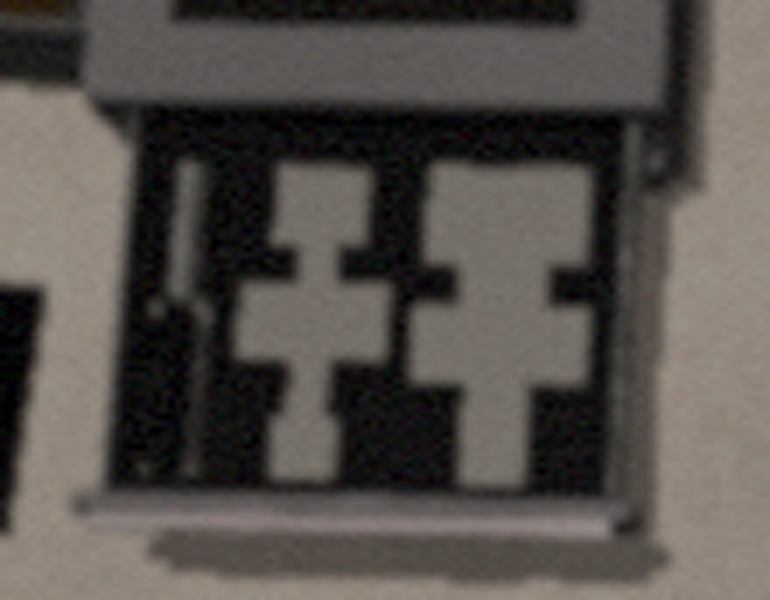

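Crop 1 confirms the grey spanner: jaws up-right at (245,110), ring at (147,317), handle midway. The scraper is beside it with its blade away from the robot. Crop 2 shows the light cut-outs. I'll head over the drawer first for a wrist look.

```bash
cat >> h.py <<'E'
def go(p,yaw=None):
    "print total tool-frame shift (mm) to world p and turn about tool x to bring tool z to yaw"
    s,t,r=st(); d=r.inv().apply(np.array(p)-t)*1000
    z=r.as_matrix()[:,2]; y0=np.arctan2(z[1],z[0])
    print('clock',round(s['clock'],2),'tcp',t.round(4),'yaw',round(y0,4),'shift',d.round(1),'|d|',np.linalg.norm(d).round(1),'openg',round(s['opening'],4),'F',np.round(s['ft_force'],1))
    if yaw is not None:
        # target rotation: x down, z at yaw
        zt=np.array([np.cos(yaw),np.sin(yaw),0]);xt=np.array([0,0,-1.]);yt=np.cross(zt,xt)
        rt=R.from_matrix(np.c_[xt,yt,zt]); print('rotvec',(r.inv()*rt).as_rotvec().round(4))
E
python3 - <<'E'
from h import *
im=snap('wrist','w0.png');print(im['camera_matrix'].round(1).tolist());s,p,r=st()
E=im['extrinsics'];print('cam in tool',r.inv().apply(E[:3,3]-p).round(4),(r.inv().as_matrix()@E[:3,:3]).round(3))
go([.50,.21,.33],0)
im=get_image('top')
for a,b in [((201.1,193.8),(280.3,197.5))]:
    A,B=toplane(im,[a,b],.122);print(A,B,np.degrees(np.arctan2(-(B-A)[0],(B-A)[1])))
E
```

```text
[[309.7, 0.0, 317.9], [0.0, 309.7, 196.8], [0.0, 0.0, 1.0]]
cam in tool [-0.1282 -0.0008 -0.085 ] [[-0.001 -0.327  0.945]
 [ 1.     0.     0.001]
 [-0.     0.945  0.327]]
clock 1.35 tcp [0.192  0.5684 0.2453] yaw -0.3258 shift [ -84.7 -241.   406.5] |d| 480.1 openg 0.0853 F [0.1 0.3 0.5]
rotvec [-0.3258 -0.      0.    ]
[0.47057838 0.34615244 0.122     ] [0.45409938 0.08277449 0.122     ] 176.4197903171972
```

View pics/w0.png

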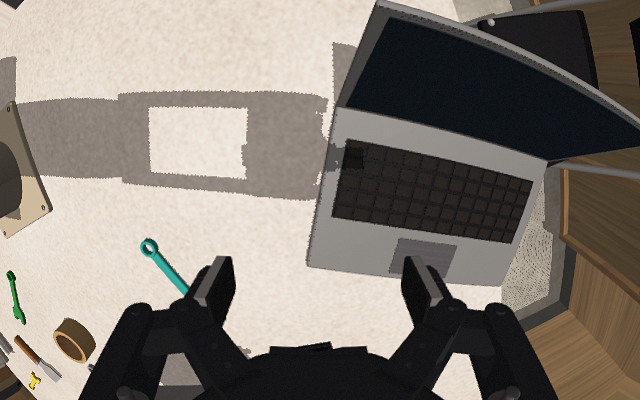

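step_arm:
  commands:
    - [[-5.5,-22,46,0,0,0],[-5.5,-22,46,0,0,0],[-5.5,-22,46,0,0,0],[-5.5,-22,46,0,0,0],[-5.5,-22,46,0,0,0],[-5.5,-22,46,0,0,0],[-5.5,-22,46,0,0,0],[-5.5,-22,46,0,0,0],[-5.5,-22,46,0,0,0],[-5.5,-22,46,0,0,0],[0,0,0,-0.13,0,0],[0,0,0,-0.13,0,0],[0,0,0,0,0,0]]

```text
clock: 3.02
tcp_pos: [0.5695, 0.2007, 0.3023]
ee_rot: [0.708, 0.021, 0.706, -0.02]
ft_force: [0.0, 0.4, -0.8]
opening: 0.085
```

Run:
```python
from h import *
go([.547,-.147,.15],np.radians(-25.7))
im=snap('wrist','w1.png'); im['fish']=1
for t in ['spanner_cutout','scraper_cutout','drawer_front','foam_mid']:
    for d in place_of('wrist',t): print(t,round(d['confidence'],2),w(im,d['position']).round(4))
np.savez('w1.npz',pix=im['pixels'],K=im['camera_matrix'],E=im['extrinsics'])
# rectified top-down at z=0.090, 1 px = .5mm, x up, y left
xs=np.arange(.73,.43,-.0005);ys=np.arange(.38,.04,-.0005)
X,Y=np.meshgrid(xs,ys,indexing='ij');
def rect(z):
    P=np.stack([X,Y,np.full_like(X,z)],-1).reshape(-1,3);E=im['extrinsics'];K=im['camera_matrix']
    c=(P-E[:3,3])@E[:3,:3];n=np.hypot(c[:,0],c[:,1]);th=np.arctan2(n,c[:,2])
    u=K[0,2]+K[0,0]*th*c[:,0]/n; v=K[1,2]+K[1,1]*th*c[:,1]/n
    return cv2.remap(im['pixels'][:,:,::-1],u.reshape(X.shape).astype('f4'),v.reshape(X.shape).astype('f4'),1)
cv2.imwrite('pics/r90.png',rect(.090));
```

```text
clock 3.02 tcp [0.5695 0.2007 0.3023] yaw -0.059 shift [ 151.8 -348.6   -2.4] |d| 380.3 openg 0.085 F [ 0.   0.4 -0.8]
rotvec [ 0.3896  0.0023 -0.0018]
spanner_cutout 0.84 [0.5781 0.2471 0.0963]
spanner_cutout 0.34 [ 0.4313 -0.4003  0.0129]
scraper_cutout 0.76 [0.5648 0.1519 0.0993]
drawer_front 0.79 [0.4583 0.2217 0.0944]
drawer_front 0.39 [0.5553 0.448  0.0009]
foam_mid 0.83 [0.5952 0.217  0.1005]
foam_mid 0.35 [0.5758 0.2463 0.094 ]
foam_mid 0.19 [0.5651 0.1536 0.0981]
```

View pics/w1.png

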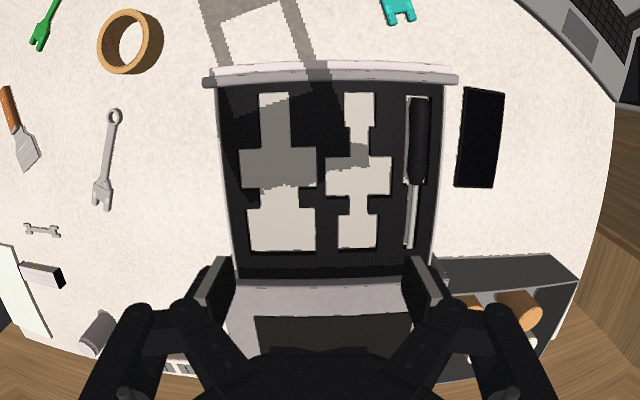

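View pics/r90.png

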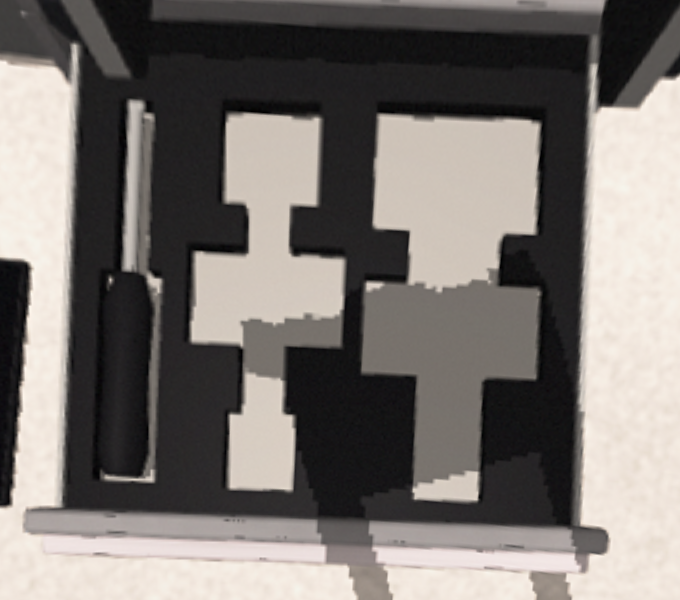

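The wrist view shows the drawer clearly: spanner cut-out around (358,175), scraper cut-out around (278,170), screwdriver at (415,170). I'll fit the outlines to get the cut-out poses.

```bash
cat > fit.py <<'E'
from h import *
from scipy.optimize import minimize
def run(im,x0s=((.58,.246),(.566,.154)),thr=75,free=True):
    xs=np.arange(.73,.43,-.0005);ys=np.arange(.38,.04,-.0005);X,Y=np.meshgrid(xs,ys,indexing='ij')
    E=im['extrinsics'];K=im['camera_matrix']
    P=np.stack([X,Y,np.full_like(X,.09)],-1).reshape(-1,3);c=(P-E[:3,3])@E[:3,:3];n=np.hypot(c[:,0],c[:,1]);th=np.arctan2(n,c[:,2])
    u=(K[0,2]+K[0,0]*th*c[:,0]/n).reshape(X.shape).astype('f4'); v=(K[1,2]+K[1,1]*th*c[:,1]/n).reshape(X.shape).astype('f4')
    g=cv2.remap(cv2.cvtColor(im['pixels'],cv2.COLOR_RGB2GRAY),u,v,1)
    C=E[:3,3]; k=(C[2]-.09)/(C[2]-.102)
    def shape(which,q):
        cl=q[0]
        if which==0: return [(46-cl+q[1],90+cl,21+cl),(-90-cl,-62+cl+q[2],14+cl),(-90,90,8+cl),(-24,24,38)]
        return [(58-cl+q[1],104+cl,38+cl),(-80-cl,30,14+cl),(0,80,23+q[2]),(-24,24,44)]
    S=.0012
    def ins(which,q,A,B):
        m=np.zeros_like(A)
        for a,b,h in shape(which,q):
            d=np.minimum(np.minimum(A-a/1000,b/1000-A),h/1000-abs(B))
            m=np.maximum(m,1/(1+np.exp(-np.clip(d/S*4,-40,40))))
        return m
    out=[]
    for wch,(x,y) in enumerate(x0s):
        obs=(cv2.GaussianBlur(g,(3,3),0)>thr).astype(float)
        win=(abs(X-x-.01)<.125)&(abs(Y-y)<.047)
        x1=X[win];y1=Y[win];o=obs[win]
        # points on foam-top plane seen at same ray
        xt=C[0]+(x1-C[0])/k; yt=C[1]+(y1-C[1])/k
        def cost(p):
            cy,sy=np.cos(p[2]),np.sin(p[2])
            f=lambda a,b:((a-p[0])*cy+(b-p[1])*sy,-(a-p[0])*sy+(b-p[1])*cy)
            q=np.array(p[3:])*1000
            return ((ins(wch,q,*f(x1,y1))*ins(wch,q,*f(xt,yt))-o)**2).mean()
        p0=np.array([x,y,-.05,.0035,0,0]); sim=np.vstack([p0]+[p0+np.eye(6)[i]*[.006,.006,.05,.001,.003,.003][i] for i in range(6)])
        r=minimize(cost,p0,method='Nelder-Mead',options=dict(initial_simplex=sim,maxiter=900,xatol=1e-5,fatol=1e-7))
        print(wch,r.x.round(4),r.fun.round(4)); out.append(r.x)
    return out
E
python3 - <<'E'
from fit import *
d=np.load('w1.npz');im=dict(pixels=d['pix'],camera_matrix=d['K'],extrinsics=d['E'])
run(im);run(im,thr=95)
E
```

```text
0 [ 0.579   0.2462 -0.0366  0.0035  0.001   0.0028] 0.0351
1 [ 5.640e-01  1.551e-01 -3.640e-02  3.500e-03 -9.200e-03  2.000e-04] 0.0791
0 [ 0.579   0.2462 -0.0358  0.0032  0.0009  0.0029] 0.0295
1 [ 0.5641  0.1551 -0.0365  0.0031 -0.0096 -0.    ] 0.0778
```

step_arm:
  commands:
    - [[4,-44,-5,0,0,0],[8,-44,-5,0,0,0],[14,-44,-5,0,0,0],[14,-44,-5,0,0,0],[14,-44,-5,0.1,0,0],[14,-44,-5,0.1,0,0],[14,-44,-5,0.1,0,0],[14,-44,-5,0.1,0,0],[0,0,0,0,0,0]]

```text
clock: 4.4
tcp_pos: [0.4797, -0.1462, 0.2036]
ee_rot: [0.689, 0.168, 0.685, -0.166]
ft_force: [-0.3, 0.3, 0.6]
opening: 0.0852
```

```bash
cat > look.py <<'E'
from h import *
def rectify(im,x0,y0,z,half=.13,res=.0005):
    xs=np.arange(x0+half,x0-half,-res);ys=np.arange(y0+half,y0-half,-res);X,Y=np.meshgrid(xs,ys,indexing='ij')
    E=im['extrinsics'];K=im['camera_matrix'];P=np.stack([X,Y,np.full_like(X,z)],-1).reshape(-1,3);c=(P-E[:3,3])@E[:3,:3];n=np.hypot(c[:,0],c[:,1]);th=np.arctan2(n,c[:,2])
    u=(K[0,2]+K[0,0]*th*c[:,0]/n).reshape(X.shape).astype('f4'); v=(K[1,2]+K[1,1]*th*c[:,1]/n).reshape(X.shape).astype('f4')
    return cv2.remap(im['pixels'][:,:,::-1],u,v,1)
E
python3 - <<'E'
from look import *
go([.547,-.147,.15],-.449)
im=snap('wrist','w2.png');im['fish']=1
for d in place_of('wrist','spanner_mid')[:4]: print(round(d['confidence'],2),w(im,d['position']).round(4))
for d in trace('wrist','spanner_mid')[:4]:
    v,u=np.nonzero(d['pixels']); pts=toplane(im,np.c_[u,v],.010);m,a,t,q=axis(pts)
    print('tr',round(d['confidence'],2),(int(u.mean()),int(v.mean())),m.round(4),np.degrees(np.arctan2(a[1],a[0])).round(2),(m+a*t.min()).round(4),(m+a*t.max()).round(4))
cv2.imwrite('pics/r2.png',rectify(im,.547,-.147,.0105))
E
```

```text
clock 4.4 tcp [ 0.4797 -0.1462  0.2036] yaw -0.4764 shift [54.1 29.9 59.9] |d| 86.1 openg 0.0852 F [-0.3  0.3  0.6]
rotvec [-0.0273  0.0058 -0.0045]
0.9 [ 0.551  -0.1476  0.0066]
0.83 [ 0.2386 -0.2437  0.0054]
0.69 [ 0.5676 -0.6246  0.0064]
tr 0.98 (341, 227) [ 0.553  -0.1523] -25.8 [ 0.4656 -0.1101] [ 0.6299 -0.1895]
tr 0.96 (107, 326) [ 0.5503 -0.5961] -64.17 [ 0.5191 -0.5316] [ 0.6024 -0.7037]
tr 0.95 (136, 65) [ 0.2694 -0.2689] -43.76 [ 0.2127 -0.2147] [ 0.31   -0.3079]
```

View pics/w2.png

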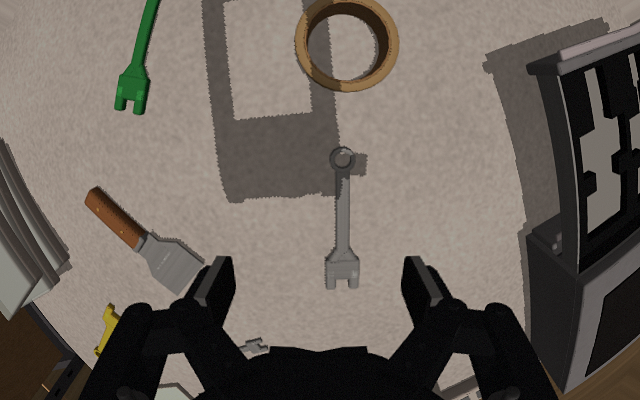

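View pics/r2.png

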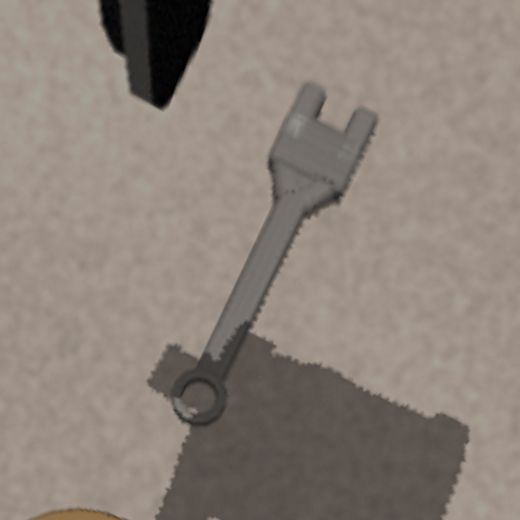

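Grey spanner at (342,220), clear of everything. The model-length check gives 180 mm end to end, with the middle at about (0.5475, -0.1495) and yaw -25.5°.

Run:
```python
from h import *
go([.5475,-.1495,.05],-.445)
```

```text
clock 4.55 tcp [ 0.482  -0.144   0.2055] yaw -0.4705 shift [156.2  23.9  59.5] |d| 168.8 openg 0.0851 F [0.4 0.1 0.3]
rotvec [-0.0255  0.0087 -0.0058]
```

step_arm:
  commands:
    - [[26,6,15,-0.025,0.008,-0.006],[32,6,15,0,0,0],[32,6,15,0,0,0],[32,6,14,0,0,0],[32,0,0,0,0,0],[0,0,0,0,0,0]]
  hand: 50

```text
clock: 5.3
tcp_pos: [0.5567, -0.1403, 0.0536]
ee_rot: [0.695, 0.151, 0.687, -0.151]
ft_force: [-0.2, 0.6, 0.2]
opening: 0.05
```

Run:
```python
from h import *
go([.5475,-.1495,.017],-.445)
im=snap('wrist','w3.png')
go([.5475,-.1495,.017],-.445)
for d in place_of('wrist','spanner_mid')[:1]: print(round(d['confidence'],2),w(im,d['position']).round(4))
```

```text
clock 5.3 tcp [ 0.5567 -0.1403  0.0536] yaw -0.4297 shift [ 36.5 -12.3  -5. ] |d| 38.8 openg 0.05 F [-0.2  0.6  0.2]
rotvec [ 0.0154  0.0113 -0.0024]
clock 5.35 tcp [ 0.5582 -0.1409  0.0558] yaw -0.4298 shift [ 38.6 -12.4  -6.8] |d| 41.1 openg 0.0501 F [ 1.  -0.6  1. ]
rotvec [ 0.0152  0.0148 -0.0028]
0.86 [ 0.5662 -0.6224  0.0067]
```

View pics/w3.png

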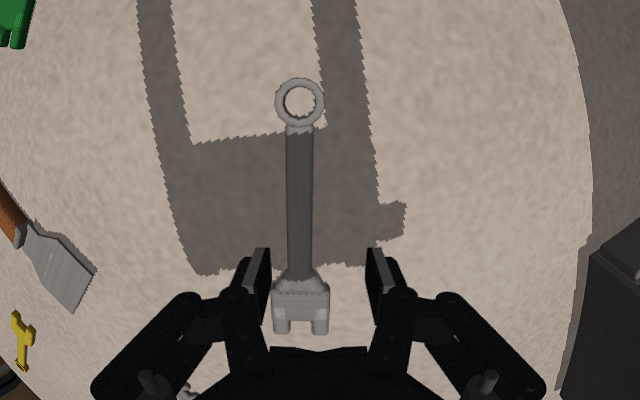

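step_arm:
  commands:
    - [[0,-12,-6,0.015,0.012,-0.002],[10,0,0,0,0,0],[0,0,0,0,0,0]]
  hand: 50

```text
clock: 5.78
tcp_pos: [0.5508, -0.1516, 0.0513]
ee_rot: [0.694, 0.156, 0.685, -0.157]
ft_force: [0.3, -0.1, 0.5]
opening: 0.0501
```

Run:
```python
from h import *
for i in range(3):
  im=snap('wrist','w4.png')
  go([.5475,-.1495,.017],-.445)
```

```text
clock 5.83 tcp [ 0.5513 -0.1517  0.0519] yaw -0.4459 shift [34.9  0.3 -4.8] |d| 35.2 openg 0.0499 F [ 0.4 -1.1  0.3]
rotvec [-0.0009  0.0128 -0.0014]
clock 5.88 tcp [ 0.5514 -0.1517  0.0521] yaw -0.4457 shift [35.   0.2 -4.9] |d| 35.3 openg 0.05 F [ 0.4 -0.3  0.1]
rotvec [-0.0007  0.013  -0.0014]
clock 5.92 tcp [ 0.5514 -0.1516  0.052 ] yaw -0.4457 shift [34.9  0.1 -4.9] |d| 35.2 openg 0.0501 F [ 0.1  0.3 -0.4]
rotvec [-0.0007  0.0128 -0.0015]
```

View pics/w4.png

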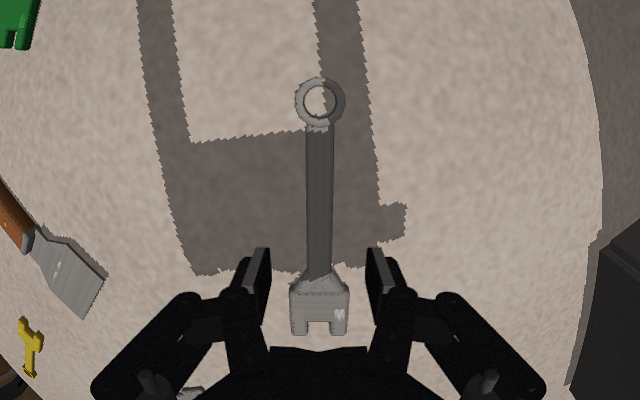

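step_arm:
  commands:
    - [[12,0,-5,0,0.014,-0.001],[14,0,0,0,0,0],[8,0,0,0,0,0],[0,0,0,0,0,0],[0,0,0,0,0,0]]
  hand: 50

```text
clock: 6.55
tcp_pos: [0.5459, -0.1488, 0.0144]
ee_rot: [0.688, 0.157, 0.691, -0.156]
ft_force: [-0.2, -0.0, -0.3]
opening: 0.0499
```

Run:
```python
from h import *
go([.5475,-.1495,.016],-.445)
```

```text
clock 6.55 tcp [ 0.5459 -0.1488  0.0144] yaw -0.4454 shift [-1.6  0.1  1.7] |d| 2.4 openg 0.0499 F [-0.2 -0.  -0.3]
rotvec [-0.0004 -0.0042 -0.0003]
```

step_arm:
  commands:
    - [[-2,0,1.5,0,-0.004,0],[0,0,0,0,0,0]]

```text
clock: 6.8
tcp_pos: [0.548, -0.1497, 0.0172]
ee_rot: [0.69, 0.156, 0.689, -0.156]
ft_force: [0.5, -0.9, 0.8]
opening: 0.0499
```

step_arm:
  commands:
    - [[0,0,0,0,0,0],[0,0,0,0,0,0],[0,0,0,0,0,0],[0,0,0,0,0,0],[0,0,0,0,0,0]]
  hand: 5
  newtons: 50

```text
clock: 7.42
tcp_pos: [0.5485, -0.1499, 0.0181]
ee_rot: [0.691, 0.156, 0.689, -0.156]
ft_force: [-0.5, 0.5, -0.3]
opening: 0.0142
```

Run:
```python
from h import *
im=snap('wrist','w5.png')
go([.5475,-.1495,.15],-.445)
```

```text
clock 7.47 tcp [ 0.5485 -0.1499  0.0181] yaw -0.4454 shift [-131.9    0.    -0.7] |d| 131.9 openg 0.0142 F [-1.   0.1  0.7]
rotvec [-0.0004  0.0027 -0.0005]
```

View pics/w5.png

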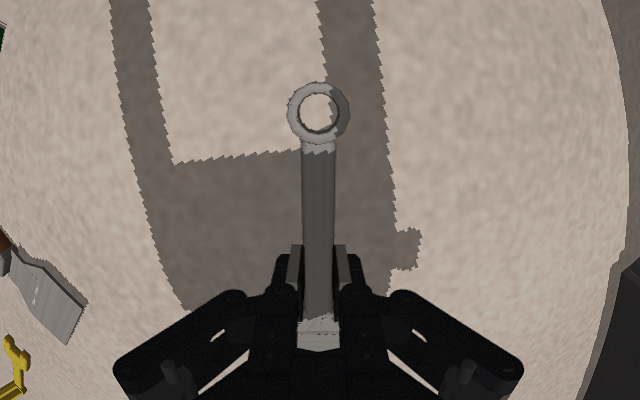

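The grip may be only on the upper edge, since the opening reads 14.2 mm against a 16 mm handle. I'll regrasp slightly lower.

step_arm:
  commands:
    - [[0,0,0,0,0,0],[3,0,-0.5,0,0.002,0],[0,0,0,0,0,0]]
  hand: 24

```text
clock: 7.85
tcp_pos: [0.5478, -0.1496, 0.0146]
ee_rot: [0.69, 0.156, 0.69, -0.156]
ft_force: [-0.4, -0.9, 0.2]
opening: 0.0243
```

step_arm:
  commands:
    - [[0,0,0,0,0,0],[0,0,0,0,0,0],[0,0,0,0,0,0],[0,0,0,0,0,0]]
  hand: 5
  newtons: 60

```text
clock: 8.35
tcp_pos: [0.548, -0.1497, 0.0149]
ee_rot: [0.69, 0.156, 0.689, -0.156]
ft_force: [-0.3, -0.3, 0.7]
opening: 0.014
```

step_arm:
  commands:
    - [[-20,0,0,0,0,0],[-40,0,0,0,0,0],[-45,0,0,0,0,0],[-45,0,0,0,0,0],[-40,0,0,0,0,0],[0,0,0,0,0,0],[0,0,0,0,0,0]]

```text
clock: 9.22
tcp_pos: [0.546, -0.1489, 0.2147]
ee_rot: [0.689, 0.156, 0.69, -0.156]
ft_force: [-0.2, 0.4, -2.5]
opening: 0.0136
```

Run:
```python
from h import *
im=snap('wrist','w6.png')
go([.579,.2462,.22],-.0365)
```

```text
clock 9.28 tcp [ 0.5462 -0.1491  0.215 ] yaw -0.4454 shift [  -4.7  370.8 -140.7] |d| 396.7 openg 0.0136 F [ 0.5 -0.2 -2.6]
rotvec [-0.4089 -0.0007 -0.0006]
```

View pics/w6.png

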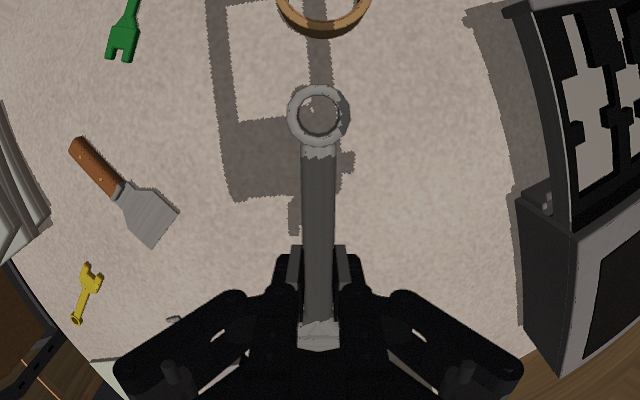

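Run:
```python
from h import *
s,p,r=st(); im=get_image('wrist'); im['fish']=1
for uv in [(318.5,114),(318,85),(318,145)]:
    q=toplane(im,[uv],p[2]-.003)[0]; print(uv,(r.inv().apply(q-p)*1000).round(1))
g=cv2.cvtColor(im['pixels'],cv2.COLOR_RGB2GRAY);x=im['pixels'][70:170,260:380,::-1];cv2.imwrite('pics/ring.png',cv2.resize(x,(720,600),interpolation=2))
```

```text
(318.5, 114) [  3.1  -0.4 -76.3]
(318, 85) [  3.1  -0.6 -88.6]
(318, 145) [  3.   -0.6 -62.9]
```

View pics/ring.png

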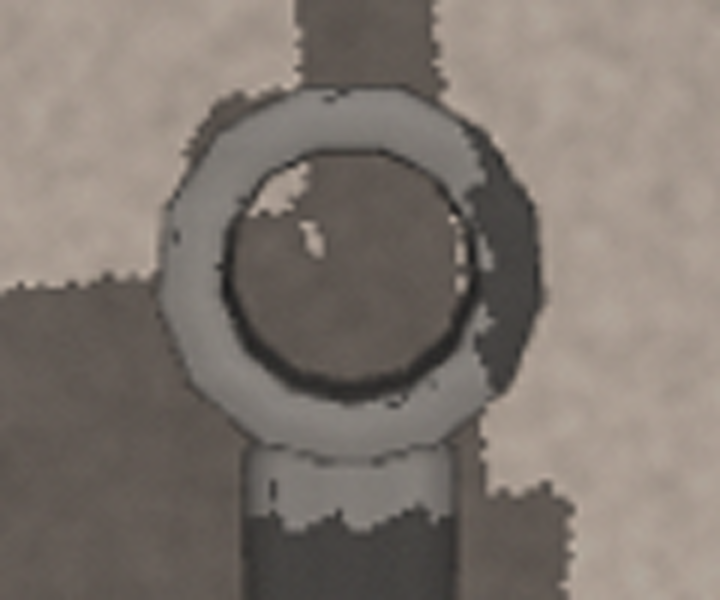

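step_arm:
  commands:
    - [[0,20,-8,0,0,0],[0,41,-16,0,0,0],[0,41,-16,0,0,0],[0,41,-16,0,0,0],[0,41,-16,0,0,0],[0,41,-16,0,0,0],[0,41,-16,0,0,0],[0,41,-16,0,0,0],[0,41,-16,0,0,0],[0,20,-6,0,0,0],[0,0,0,-0.1,0,0],[0,0,0,-0.1,0,0],[0,0,0,-0.1,0,0],[0,0,0,-0.1,0,0],[0,0,0,0,0,0],[0,0,0,0,0,0]]

```text
clock: 11.32
tcp_pos: [0.5611, 0.2671, 0.1919]
ee_rot: [0.693, 0.011, 0.721, -0.012]
ft_force: [-0.2, -0.3, -3.6]
opening: 0.0142
```

Run:
```python
from fit import *
go([.579,.2462,.17],-.0365)
im=snap('wrist','w7.png')
```

```text
clock 11.32 tcp [0.5611 0.2671 0.1919] yaw -0.033 shift [ 21.2 -20.2  19.4] |d| 35.2 openg 0.0142 F [-0.2 -0.3 -3.6]
rotvec [ 0.0036 -0.039   0.003 ]
```

View pics/w7.png

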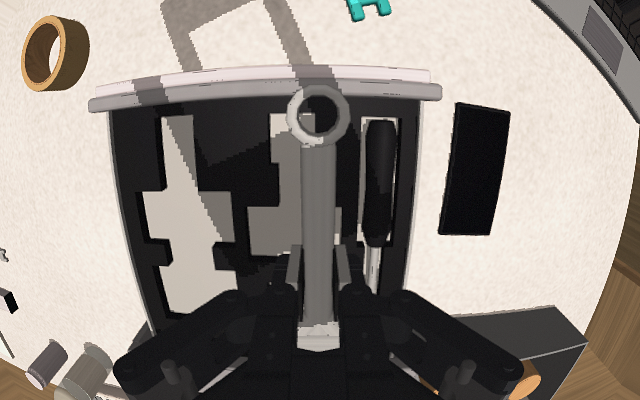

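Spanner held at (318,200), with the ring over the front of the drawer. It needs 20 mm to the right, 19 mm forward and a small tilt correction.

step_arm:
  commands:
    - [[0,-20,19,0.004,-0.038,0.003],[10,0,0,0,0,0],[0,0,0,0,0,0],[0,0,0,0,0,0]]

```text
clock: 11.88
tcp_pos: [0.5789, 0.2467, 0.1803]
ee_rot: [0.706, 0.014, 0.708, -0.014]
ft_force: [-0.7, 0.7, -2.4]
opening: 0.0143
```

Run:
```python
from fit import *
im=snap('wrist','w8.png')
go([.579,.2462,.13],-.0365)
```

```text
clock 11.93 tcp [0.5788 0.2467 0.1801] yaw -0.0403 shift [50.1 -0.5  0.4] |d| 50.1 openg 0.0144 F [ 0.6 -0.4 -2.9]
rotvec [-0.0038 -0.0023 -0.0001]
```

step_arm:
  commands:
    - [[15,0,0,-0.004,0,0],[15,0,0,0,0,0],[14,-0.5,0,0,0,0],[0,0,0,0,0,0],[0,0,0,0,0,0]]

```text
clock: 12.55
tcp_pos: [0.5775, 0.2466, 0.1317]
ee_rot: [0.705, 0.012, 0.709, -0.013]
ft_force: [0.0, 0.1, -2.0]
opening: 0.0142
```

Run:
```python
from fit import *
im=snap('wrist','w9.png')
go([.579,.2462,.105],-.0365)
try: run(im)
except Exception as e: print(e)
```

```text
clock 12.6 tcp [0.5774 0.2466 0.1316] yaw -0.0354 shift [26.6 -0.3  1.8] |d| 26.6 openg 0.0143 F [-0.4 -0.  -2.8]
rotvec [ 0.0012 -0.0049  0.0007]
0 [ 0.5791  0.2463 -0.0346  0.0031  0.0365  0.003 ] 0.0603
1 [ 5.636e-01  1.547e-01 -4.690e-02  3.200e-03  6.290e-02  5.000e-04] 0.113
```

View pics/w9.png

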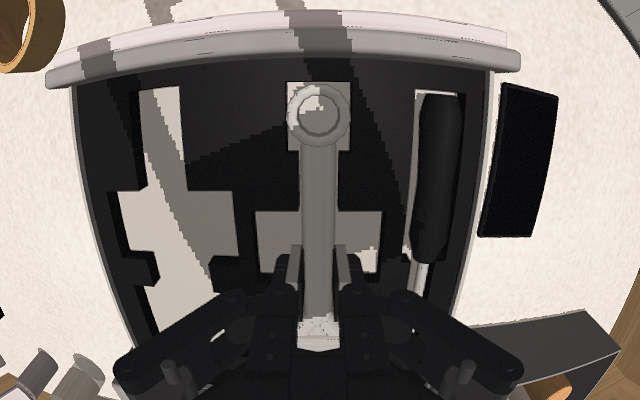

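Ring sits centred over its pocket (318,115), with the handle centred in the recess. It needs 1.5 mm forward, then I lower it.

step_arm:
  commands:
    - [[6,-0.3,1.6,0,-0.005,0],[8,0,0,0,0,0],[8,0,0.3,0,0,0],[0,0,0,0,0,0]]

```text
clock: 13.1
tcp_pos: [0.58, 0.2463, 0.109]
ee_rot: [0.708, 0.012, 0.706, -0.013]
ft_force: [-0.2, -0.3, -1.5]
opening: 0.0142
```

Run:
```python
from fit import *
im=snap('wrist','w10.png')
go([.5788,.2462,.105],-.0365)
```

```text
clock 13.15 tcp [0.5803 0.2464 0.1096] yaw -0.0355 shift [ 4.6 -0.3 -1.5] |d| 4.8 openg 0.0137 F [ 0.3 -0.5 -2. ]
rotvec [ 0.001   0.0027 -0.0001]
```

View pics/w10.png

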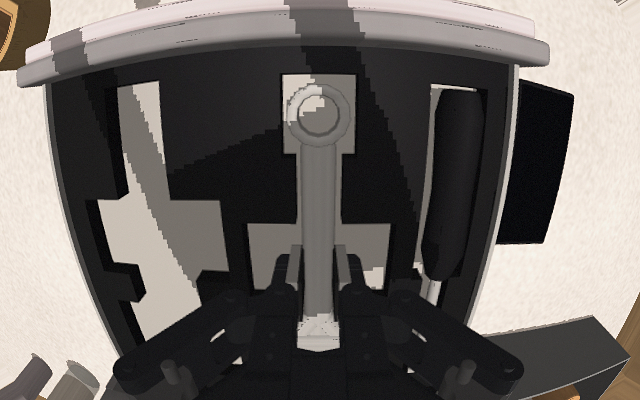

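step_arm:
  commands:
    - [[4,-0.3,-1,0,0.002,0],[1.5,0,0,0,0,0],[0,0,0,0,0,0],[0,0,0,0,0,0]]

```text
clock: 13.65
tcp_pos: [0.5799, 0.2464, 0.105]
ee_rot: [0.708, 0.013, 0.706, -0.012]
ft_force: [0.2, 0.6, -2.2]
opening: 0.0139
```

Run:
```python
from fit import *
im=snap('wrist','w11.png')
go([.5788,.2462,.105],-.0365)
```

```text
clock 13.7 tcp [0.5799 0.2464 0.105 ] yaw -0.0354 shift [-0.  -0.2 -1.1] |d| 1.1 openg 0.0138 F [ 0.2 -0.4 -1.8]
rotvec [ 0.0011  0.0023 -0.0007]
```

View pics/w11.png

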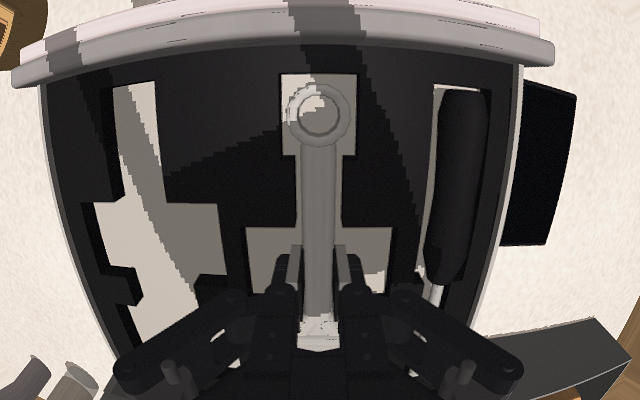

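step_arm:
  commands:
    - [[2,0,-0.5,0,0.002,0],[1,0,0,0,0,0],[0,0,0,0,0,0]]

```text
clock: 14.08
tcp_pos: [0.581, 0.2466, 0.1049]
ee_rot: [0.708, 0.013, 0.706, -0.012]
ft_force: [0.3, -0.1, -2.7]
opening: 0.0141
```

step_arm:
  commands:
    - [[0,0,0,0,0,0]]

```text
clock: 14.2
tcp_pos: [0.581, 0.2466, 0.1049]
ee_rot: [0.708, 0.013, 0.706, -0.012]
ft_force: [-1.5, -0.6, 1.4]
opening: 0.0139
```

step_arm:
  commands:
    - [[3,0,-2,0,0,0],[0,0,0,0,0,0]]

```text
clock: 14.45
tcp_pos: [0.5813, 0.2467, 0.1053]
ee_rot: [0.71, 0.013, 0.704, -0.012]
ft_force: [0.4, -0.2, -3.1]
opening: 0.0136
```

Run:
```python
from fit import *
im=snap('wrist','w12.png')
go([.5790,.2462,.105],-.0365)
```

```text
clock 14.5 tcp [0.5813 0.2467 0.1052] yaw -0.0357 shift [ 0.2 -0.5 -2.3] |d| 2.4 openg 0.0143 F [ 0.4 -0.7 -2.1]
rotvec [ 0.0008  0.0092 -0.0022]
```

View pics/w12.png

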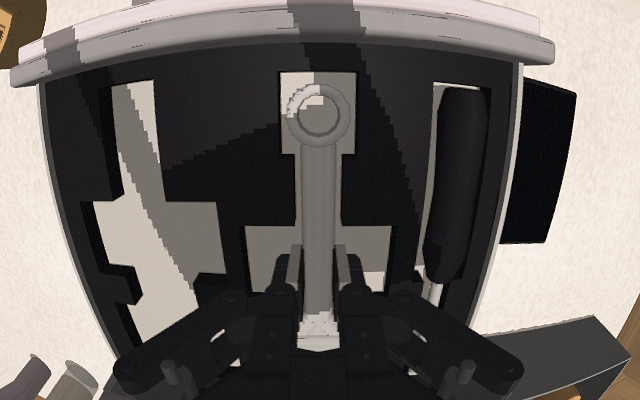

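It's at the predicted seated height (TCP 0.105), but 2 mm too far in and slightly tilted. I'll correct both before releasing.

step_arm:
  commands:
    - [[-1,-0.5,-3,0,0.012,-0.002],[0,0,0,0,0,0]]

```text
clock: 14.75
tcp_pos: [0.5776, 0.2462, 0.1051]
ee_rot: [0.705, 0.013, 0.709, -0.013]
ft_force: [0.7, 0.9, -0.9]
opening: 0.014
```

step_arm:
  commands:
    - [[0,0,0,0,0,0]]

```text
clock: 14.88
tcp_pos: [0.5775, 0.2462, 0.1049]
ee_rot: [0.705, 0.013, 0.709, -0.013]
ft_force: [-0.4, -0.1, 0.6]
opening: 0.0141
```

Run:
```python
from fit import *
go([.5790,.2462,.105],-.0365)
```

```text
clock 14.88 tcp [0.5775 0.2462 0.1049] yaw -0.0356 shift [-0.1  0.   1.4] |d| 1.5 openg 0.0141 F [-0.4 -0.1  0.6]
rotvec [ 0.0009 -0.005   0.0002]
```

step_arm:
  commands:
    - [[0,0,0,0,0,0],[0,0,0,0,0,0],[0,0,0,0,0,0]]
  hand: 28

```text
clock: 15.25
tcp_pos: [0.5776, 0.2463, 0.1051]
ee_rot: [0.705, 0.013, 0.709, -0.013]
ft_force: [0.6, 0.2, 0.5]
opening: 0.0277
```

step_arm:
  commands:
    - [[-15,0,0,0,0,0],[-30,0,0,0,0,0],[-45,0,0,0,0,0],[-45,0,-10,0,0,0],[-30,0,-15,0,0,0],[0,0,0,0,0,0],[0,0,0,0,0,0]]

```text
clock: 16.12
tcp_pos: [0.5532, 0.2473, 0.2818]
ee_rot: [0.707, 0.013, 0.707, -0.012]
ft_force: [-0.3, 0.8, -0.3]
opening: 0.0281
```

Run:
```python
from look import *
im=snap('wrist','w13.png');im['fish']=1
go([.4333,-.401,.22],.342)
for t in ['spanner_mid','spanner_cutout','scraper_cutout','drawer_front']:
    for d in place_of('wrist',t)[:2]: print(t,round(d['confidence'],2),w(im,d['position']).round(4))
cv2.imwrite('pics/r13.png',rectify(im,.58,.21,.102))
```

```text
clock 16.18 tcp [0.5533 0.2473 0.2819] yaw -0.0357 shift [  60.8 -652.3  -96.8] |d| 662.2 openg 0.0281 F [0.6 0.1 1.1]
rotvec [-3.777e-01 -1.000e-04 -1.900e-03]
spanner_mid 0.97 [ 0.2439 -0.2429  0.0033]
spanner_mid 0.66 [0.5781 0.2442 0.0959]
spanner_cutout 0.65 [0.5762 0.2442 0.0972]
scraper_cutout 0.68 [0.5679 0.1533 0.1003]
drawer_front 0.95 [0.4626 0.2198 0.0949]
```

View pics/w13.png

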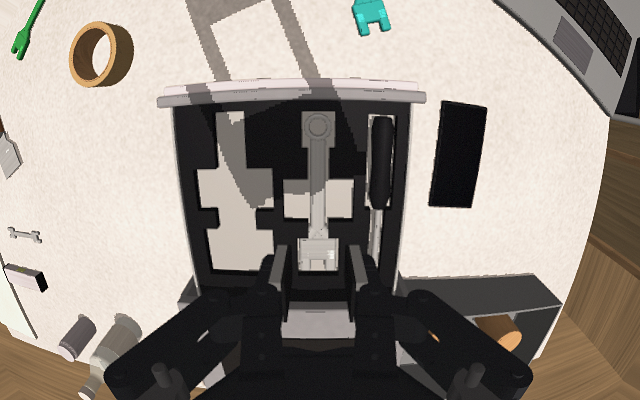

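View pics/r13.png

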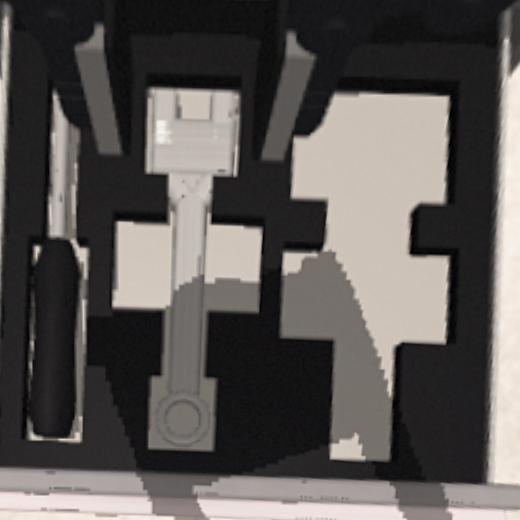

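Spanner lies in its pocket: ring at (318,126), jaws at (318,250), and the rectified view shows clear foam margins all round. On to the scraper.

step_arm:
  commands:
    - [[0,-24,-5,0,0,0],[0,-48,-11,0,0,0],[0,-48,-11,0,0,0],[0,-48,-11,0,0,0],[0,-48,-11,0,0,0],[0,-48,-11,0,0,0],[4,-48,-11,0,0,0],[8,-48,-11,0,0,0],[8,-48,-11,0,0,0],[8,-48,-11,0,0,0],[8,-48,-11,0,0,0],[8,-48,-11,0,0,0],[8,-48,-11,0,0,0],[8,-40,-8,0,0,0],[0,-30,-8,-0.1,0,0],[0,0,0,-0.1,0,0],[0,0,0,-0.1,0,0],[0,0,0,-0.09,0,0],[0,0,0,0,0,0],[0,0,0,0,0,0]]
  hand: 60

```text
clock: 18.88
tcp_pos: [0.4032, -0.4013, 0.1962]
ee_rot: [0.672, -0.101, 0.728, 0.088]
ft_force: [-1.1, -0.6, 0.7]
opening: 0.06
```

Run:
```python
from look import *
im=snap('wrist','w14.png');im['fish']=1
go([.4333,-.401,.22],.342)
for d in place_of('wrist','scraper_mid')[:2]: print(round(d['confidence'],2),w(im,d['position']).round(4))
for d in trace('wrist','scraper_mid')[:1]:
    v,u=np.nonzero(d['pixels']); pts=toplane(im,np.c_[u,v],.012);m,a,t,q=axis(pts)
    print('tr',round(d['confidence'],2),m.round(4),np.degrees(np.arctan2(a[1],a[0])).round(2),(m+a*t.min()).round(4),(m+a*t.max()).round(4))
cv2.imwrite('pics/r14.png',rectify(im,.45,-.40,.022))
```

```text
clock 18.93 tcp [ 0.403  -0.4013  0.1961] yaw 0.2679 shift [-26.1  -7.9  27.3] |d| 38.5 openg 0.0599 F [ 0.1 -0.2 -0.5]
rotvec [-0.0738 -0.0803  0.0039]
0.74 [ 0.4337 -0.3987  0.0126]
tr 0.93 [ 0.4564 -0.3927] 20.37 [ 0.358  -0.4293] [ 0.5309 -0.3651]
```

View pics/w14.png

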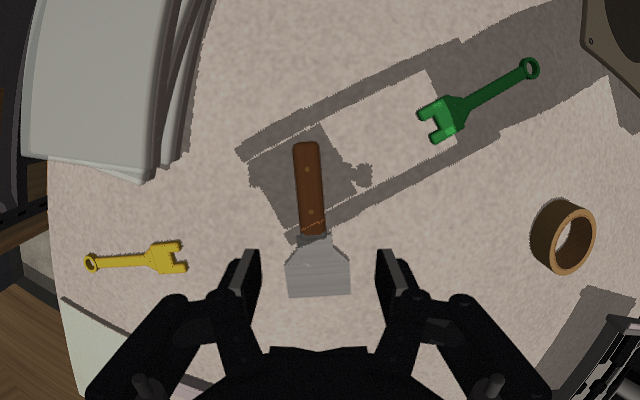

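View pics/r14.png

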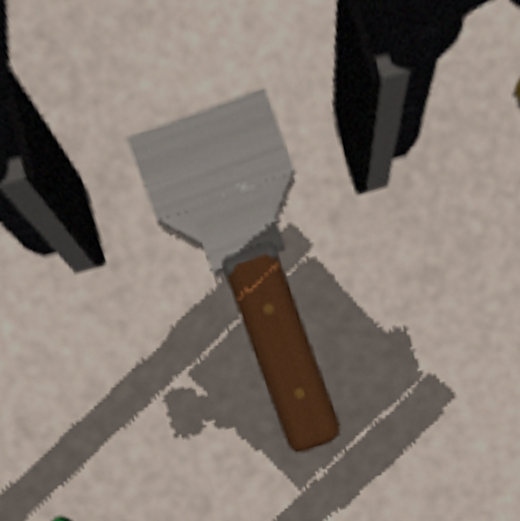

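Scraper handle runs (307,145) to (313,235), blade edge at (319,295). The middle is about (0.433, -0.4005), yaw 0.342. I'll level the tool and line up.

step_arm:
  commands:
    - [[0,0,0,-0.074,-0.08,0.004],[20,-8,25,0,0,0],[0,0,0,0,0,0],[0,0,0,0,0,0]]

```text
clock: 19.52
tcp_pos: [0.4497, -0.3836, 0.1758]
ee_rot: [0.69, -0.111, 0.709, 0.093]
ft_force: [0.4, -0.8, -0.7]
opening: 0.0597
```

Run:
```python
from look import *
go([.433,-.4005,.06],.342)
im=snap('wrist','w15.png');im['fish']=1
cv2.imwrite('pics/r15.png',rectify(im,.45,-.40,.022))
```

```text
clock 19.52 tcp [ 0.4497 -0.3836  0.1758] yaw 0.2888 shift [116.6  -9.  -17.4] |d| 118.2 openg 0.0597 F [ 0.4 -0.8 -0.7]
rotvec [-0.0528 -0.0301  0.0197]
```

View pics/r15.png

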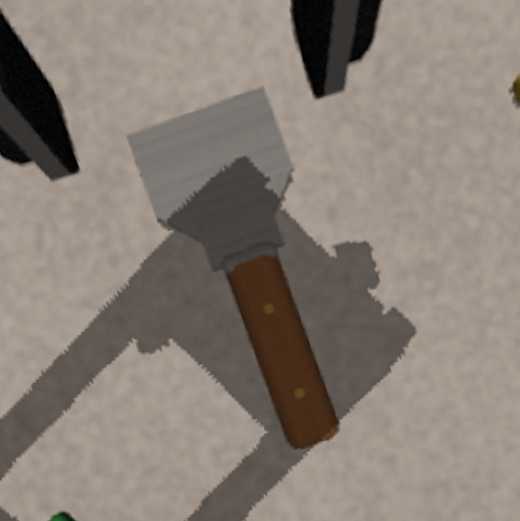

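step_arm:
  commands:
    - [[20,-9,-17,-0.053,-0.03,0.02],[30,0,0,0,0,0],[30,0,0,0,0,0],[20,0,0,0,0,0],[0,0,0,0,0,0],[0,0,0,0,0,0]]

```text
clock: 20.32
tcp_pos: [0.4439, -0.3869, 0.0707]
ee_rot: [0.692, -0.112, 0.705, 0.103]
ft_force: [0.0, -0.6, 0.4]
opening: 0.0599
```

Run:
```python
from look import *
go([.433,-.4005,.017],.342)
im=snap('wrist','w16.png')
```

```text
clock 20.32 tcp [ 0.4439 -0.3869  0.0707] yaw 0.3055 shift [ 54.1  -9.1 -13.4] |d| 56.5 openg 0.0599 F [ 0.  -0.6  0.4]
rotvec [-0.0364 -0.0206  0.0098]
```

View pics/w16.png

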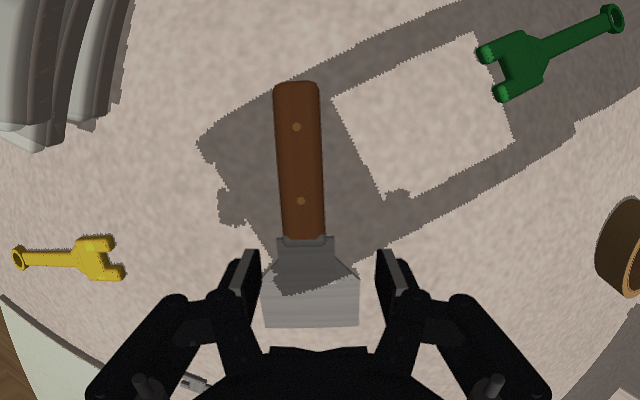

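step_arm:
  commands:
    - [[0,-9,-13,-0.036,-0.02,0.01],[0,0,0,0,0,0],[0,0,0,0,0,0]]

```text
clock: 20.75
tcp_pos: [0.4478, -0.3882, 0.0731]
ee_rot: [0.691, -0.118, 0.706, 0.103]
ft_force: [0.1, 0.2, 0.2]
opening: 0.0599
```

Run:
```python
from look import *
go([.433,-.4005,.017],.342)
```

```text
clock 20.75 tcp [ 0.4478 -0.3882  0.0731] yaw 0.3138 shift [ 56.6  -6.2 -16.6] |d| 59.3 openg 0.0599 F [0.1 0.2 0.2]
rotvec [-0.028  -0.0235  0.0165]
```

Run:
```python
from look import *
s=get_state();print(np.round(s['joint_pos'],3),np.round(s['qd'],3),np.round(s['joint_efforts'],2),s['tcp_pos'])
```

```text
[-0.784  0.255  1.674 -0.03   1.209 -2.658] [ 0.003 -0.002 -0.005 -0.     0.001  0.001] [-2.000e-02 -5.850e+01 -4.528e+01 -2.000e-01 -3.000e-02 -9.700e-01] [ 0.44782227 -0.3882136   0.07307267]
```

Joint 6 is at its limit (-2.658 of -2.66), which is why the corrections stalled. I'll grasp at yaw ≈0.29 instead. The pads will align the handle by about 0.05 rad, and the wrist gets some margin.

Run:
```python
from look import *
go([.433,-.4005,.07],.285)
```

```text
clock 20.75 tcp [ 0.4478 -0.3882  0.0731] yaw 0.3138 shift [  3.6  -7.1 -17.8] |d| 19.5 openg 0.0599 F [0.1 0.2 0.2]
rotvec [ 0.029  -0.023   0.0172]
```

step_arm:
  commands:
    - [[0,0,0,0.025,0,0],[0,-7,-18,0,-0.023,0.018],[0,0,0,0,0,0],[0,0,0,0,0,0]]

```text
clock: 21.25
tcp_pos: [0.4375, -0.3955, 0.074]
ee_rot: [0.697, -0.099, 0.704, 0.095]
ft_force: [-0.5, 1.2, -1.5]
opening: 0.0601
```

Run:
```python
from look import *
go([.433,-.4005,.017],.30)
print(get_state()['joint_pos'])
im=snap('wrist','w17.png')
```

```text
clock 21.25 tcp [ 0.4375 -0.3955  0.074 ] yaw 0.2755 shift [57.  -3.3 -5.1] |d| 57.3 openg 0.0601 F [-0.5  1.2 -1.5]
rotvec [-0.0244 -0.0097  0.0048]
[-0.81555699  0.24878035  1.67900092 -0.01157272  1.21389646 -2.65786764]
```

View pics/w17.png

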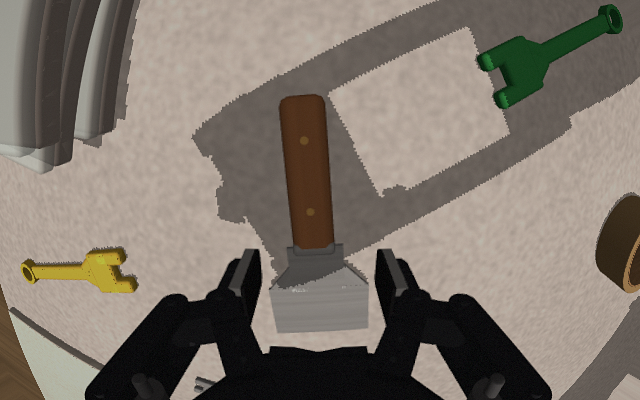

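Joint 1 carries an offset here, so the usable yaw at the grasp is about 0.25. The handle will turn roughly 0.1 rad into the pads, which is acceptable, and I'll measure it in hand.

step_arm:
  commands:
    - [[0,0,0,0.035,0,0],[15,-4,-6,0,-0.01,0.005],[0,0,0,0,0,0],[0,0,0,0,0,0]]

```text
clock: 21.8
tcp_pos: [0.4319, -0.4008, 0.0572]
ee_rot: [0.702, -0.084, 0.702, 0.085]
ft_force: [-0.2, -0.4, -0.3]
opening: 0.06
```

Run:
```python
from look import *
go([.433,-.4005,.017],.24)
print(np.round(get_state()['joint_pos'],3))
```

```text
clock 21.8 tcp [ 0.4319 -0.4008  0.0572] yaw 0.2391 shift [40.2  0.   1.1] |d| 40.3 openg 0.06 F [-0.2 -0.4 -0.3]
rotvec [-0.0009  0.0007 -0.0009]
[-8.360e-01  2.690e-01  1.689e+00  1.000e-03  1.184e+00 -2.646e+00]
```

step_arm:
  commands:
    - [[14,0,1,0.01,0,0],[14,0,0,0,0,0],[10,0,0,0,0,0],[0,0,0,0,0,0],[0,0,0,0,0,0]]

```text
clock: 22.42
tcp_pos: [0.4327, -0.3998, 0.0155]
ee_rot: [0.702, -0.08, 0.703, 0.082]
ft_force: [0.6, 0.1, 1.1]
opening: 0.0602
```

Run:
```python
from look import *
go([.433,-.4005,.0165],.24)
print(np.round(get_state()['joint_pos'],3))
im=snap('wrist','w18.png')
```

```text
clock 22.43 tcp [ 0.4327 -0.3998  0.0155] yaw 0.229 shift [-1.  -0.8  0.1] |d| 1.2 openg 0.0602 F [0.6 0.1 1.1]
rotvec [-0.011  -0.0002 -0.0023]
[-8.330e-01  3.290e-01  1.702e+00  1.000e-03  1.113e+00 -2.634e+00]
```

View pics/w18.png

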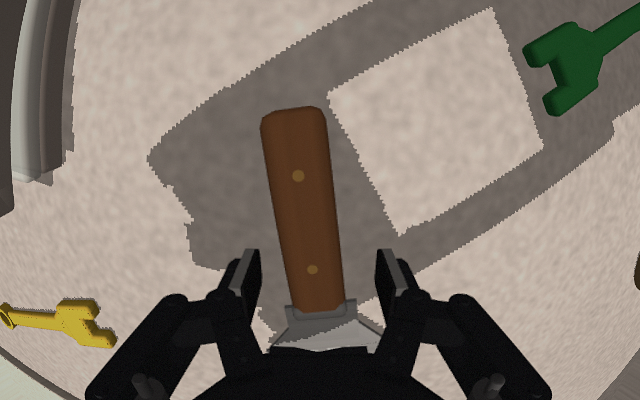

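Handle sits between the pads around (318,270). Closing.

step_arm:
  commands:
    - [[-1,-0.8,0,0,0,0],[0,0,0,0,0,0],[0,0,0,0,0,0],[0,0,0,0,0,0],[0,0,0,0,0,0]]
  hand: 10
  newtons: 60

```text
clock: 23.1
tcp_pos: [0.4335, -0.4012, 0.018]
ee_rot: [0.703, -0.081, 0.702, 0.081]
ft_force: [0.3, 0.1, -2.2]
opening: 0.0274
```

Run:
```python
from look import *
im=snap('wrist','w19.png')
go([.433,-.4005,.0165],.24)
```

```text
clock 23.15 tcp [ 0.4334 -0.4013  0.018 ] yaw 0.229 shift [ 1.5  0.9 -0.3] |d| 1.7 openg 0.0277 F [ 0.5  0.1 -1.6]
rotvec [-0.011   0.0008 -0.0006]
```

View pics/w19.png

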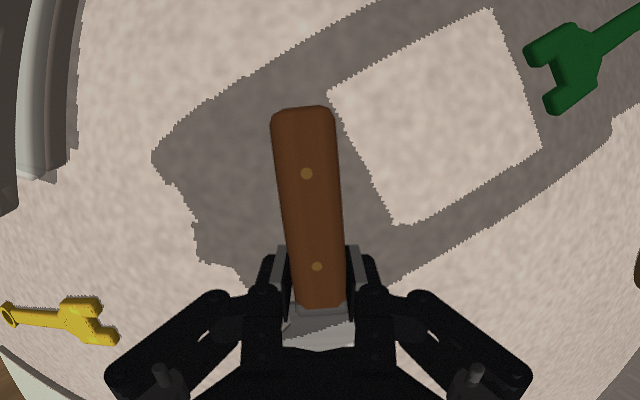

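The handle hasn't fully turned into the pads yet. I'll squeeze harder to seat it.

step_arm:
  commands:
    - [[0,0,0,0,0,0],[0,0,0,0,0,0],[0,0,0,0,0,0],[0,0,0,0,0,0]]
  hand: 10
  newtons: 110

```text
clock: 23.65
tcp_pos: [0.4336, -0.4015, 0.0182]
ee_rot: [0.703, -0.081, 0.702, 0.081]
ft_force: [0.2, 0.4, 0.0]
opening: 0.0259
```

```bash
cat > hand.py <<'E'
from look import *
def handle():
    s,p,r=st(); im=get_image('wrist'); im['fish']=1
    hsv=cv2.cvtColor(im['pixels'],cv2.COLOR_RGB2HSV); m=(hsv[...,0]<20)&(hsv[...,1]>110)&(hsv[...,2]>30)
    m[:80]=0;m[:,:240]=0;m[:,400:]=0
    n,l,stt,_=cv2.connectedComponentsWithStats(m.astype('u1')); k=1+np.argmax(stt[1:,4]); v,u=np.nonzero(l==k)
    # undistort to tool plane (handle top): plane tool x = -? ; mid at TCP+7 -> top 4 mm behind
    q=toplane(im,np.c_[u,v],p[2]+.0045); q=r.inv().apply(q-p)*1000
    rows=[]
    for zb in np.arange(-70,0,5):
        a=q[(q[:,2]>zb)&(q[:,2]<zb+5)]
        if len(a)>10: rows.append((zb+2.5,a[:,1].min(),a[:,1].max()))
    rows=np.array(rows); c=(rows[:,1]+rows[:,2])/2; f=np.polyfit(rows[:,0],c,1)
    print('slope dy/dz',f[0].round(4),'y at z=0',f[1].round(2),'butt z',q[:,2].min().round(1),'width',(rows[:,2]-rows[:,1]).mean().round(1))
    return im
E
python3 - <<'E'
from hand import *
im=handle();cv2.imwrite('pics/w20.png',im['pixels'][:,:,::-1]);s=get_state();print(s['opening'],s['tcp_pos'],s['ft_force'])
E
```

```text
slope dy/dz 0.0882 y at z=0 0.23 butt z -80.7 width 26.0
0.025838995835896186 [ 0.43362507 -0.40143587  0.01821253] [ 0.76733252  0.37042865 -1.08364817]
```

View pics/w20.png

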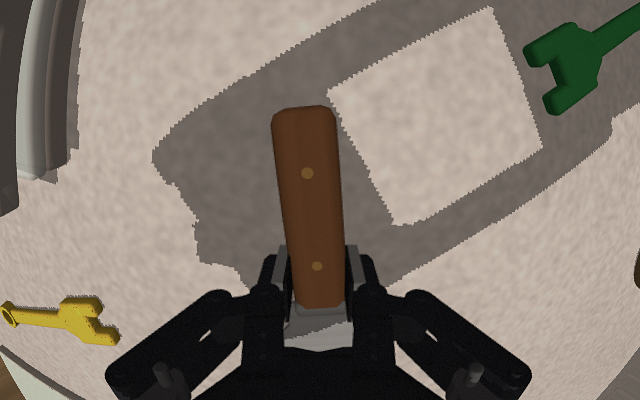

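The scraper is held 0.088 rad askew. I'll use this grip to turn it in place away from the wrist limit, set it down, then regrasp squarely.

step_arm:
  commands:
    - [[-3,0,0,0,0,0],[0,0,0,0.1,0,0],[0,0,0,0.1,0,0],[0,0,0,0,0,0],[3,0,0,0,0,0],[0,0,0,0,0,0]]

```text
clock: 24.45
tcp_pos: [0.4333, -0.4011, 0.0182]
ee_rot: [0.707, -0.01, 0.707, 0.01]
ft_force: [-0.4, -0.7, -0.9]
opening: 0.026
```

Run:
```python
from hand import *
im=handle();go([.433,-.4005,.0165],.05)
```

```text
slope dy/dz 0.0894 y at z=0 0.13 butt z -80.6 width 25.9
clock 24.5 tcp [ 0.4333 -0.4011  0.0182] yaw 0.028 shift [ 1.7  0.6 -0.3] |d| 1.8 openg 0.0261 F [-0.5 -1.   0.6]
rotvec [-0.022   0.0004 -0.001 ]
```

step_arm:
  commands:
    - [[0,0,0,0,0,0],[0,0,0,0,0,0],[1.5,0,0,-0.095,0,0],[0,0,0,0,0,0],[0,0,0,0,0,0]]
  hand: 45

```text
clock: 25.12
tcp_pos: [0.4336, -0.4013, 0.0169]
ee_rot: [0.706, -0.044, 0.705, 0.044]
ft_force: [0.3, 0.9, -0.1]
opening: 0.0452
```

Run:
```python
from hand import *
im=handle();go([.433,-.4005,.0165],.05)
```

```text
slope dy/dz -0.1817 y at z=0 1.29 butt z -78.7 width 27.3
clock 25.18 tcp [ 0.4335 -0.4013  0.0169] yaw 0.1242 shift [ 0.4  0.8 -0.4] |d| 1.0 openg 0.045 F [-0.9  0.2  0.1]
rotvec [ 0.0742  0.0008 -0.0006]
```

Run:
```python
from hand import *
snap('wrist','w21.png')
```

```text
(no output)
```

View pics/w21.png

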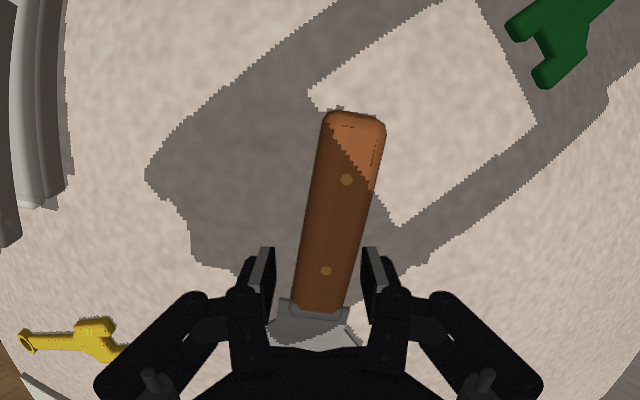

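Opening dragged the scraper round: it is now about 0.18 rad the other way, with the butt at (355,120). That frees the wrist anyway, so I'll turn to match and regrasp.

step_arm:
  commands:
    - [[0,1.3,1,0.09,0,0],[0,0,0,0.09,0,0],[0,0,0,0,0,0],[0,0,0,0,0,0]]
  hand: 50

```text
clock: 25.72
tcp_pos: [0.4345, -0.3999, 0.0171]
ee_rot: [0.707, 0.022, 0.706, -0.021]
ft_force: [0.4, 0.6, -0.3]
opening: 0.0496
```

Run:
```python
from hand import *
im=handle();go([.433,-.4005,.0165],-.06);cv2.imwrite('pics/w22.png',im['pixels'][:,:,::-1])
```

```text
slope dy/dz 0.0045 y at z=0 0.71 butt z -79.8 width 26.1
clock 25.77 tcp [ 0.4345 -0.3999  0.017 ] yaw -0.061 shift [ 0.5 -0.7 -1.4] |d| 1.7 openg 0.0499 F [ 0.2 -0.2 -0.2]
rotvec [-0.001   0.0009 -0.0005]
```

View pics/w22.png

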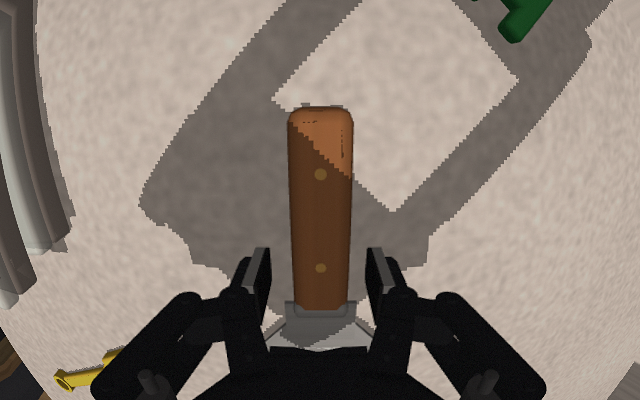

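Now square between the pads (handle centred at column 320). Close and lift.

step_arm:
  commands:
    - [[0,0.7,0,0,0,0],[0,0,0,0,0,0],[0,0,0,0,0,0],[0,0,0,0,0,0],[0,0,0,0,0,0]]
  hand: 15
  newtons: 60

```text
clock: 26.4
tcp_pos: [0.4347, -0.3994, 0.0173]
ee_rot: [0.707, 0.021, 0.706, -0.021]
ft_force: [0.5, -0.2, 0.8]
opening: 0.0266
```

Run:
```python
from hand import *
im=handle();go([.433,-.4005,.0165],-.06)
```

```text
slope dy/dz 0.0042 y at z=0 -0.37 butt z -79.8 width 26.0
clock 26.45 tcp [ 0.4347 -0.3994  0.0173] yaw -0.0593 shift [ 0.8 -1.2 -1.6] |d| 2.2 openg 0.027 F [0.1 0.2 0.6]
rotvec [ 0.0007  0.0013 -0.0001]
```

step_arm:
  commands:
    - [[-20,0,0,0,0,0],[-40,0,0,0,0,0],[-50,0,0,0,0,0],[-50,0,0,0,0,0],[-40,0,0,0,0,0],[0,0,0,0,0,0],[0,0,0,0,0,0]]

```text
clock: 27.32
tcp_pos: [0.4333, -0.3981, 0.2285]
ee_rot: [0.707, 0.021, 0.706, -0.021]
ft_force: [0.0, 0.1, -1.8]
opening: 0.0269
```

Run:
```python
from hand import *
im=handle();go([.564,.1551,.22],-.0365);cv2.imwrite('pics/w23.png',im['pixels'][:,:,::-1])
```

```text
slope dy/dz 0.0032 y at z=0 -0.43 butt z -79.8 width 26.0
clock 27.38 tcp [ 0.4335 -0.3983  0.2288] yaw -0.059 shift [  8.9 560.2  97.6] |d| 568.7 openg 0.0266 F [-0.4  0.1 -0.1]
rotvec [-0.0225  0.0014  0.    ]
```

View pics/w23.png

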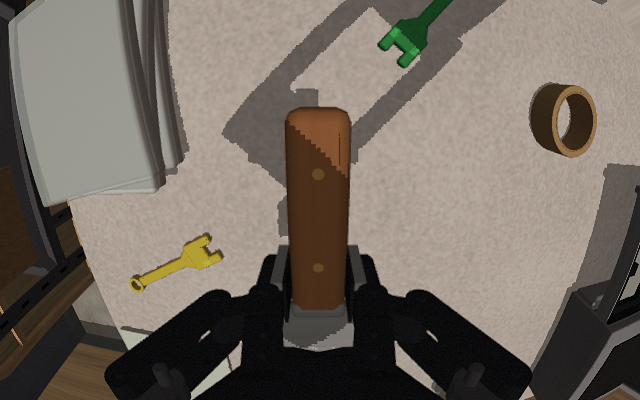

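Held square: slope 0.003, butt at 79.8 mm, so it is centred. Moving over its cut-out.

step_arm:
  commands:
    - [[0,24,4,0,0,0],[0,47,8,0,0,0],[0,47,8,0,0,0],[0,47,8,0,0,0],[0,47,8,0,0,0],[0,47,8,0,0,0],[0,47,8,0,0,0],[0,47,8,0,0,0],[0,47,8,0,0,0],[0,47,8,0,0,0],[0,47,8,0,0,0],[0,47,8,0,0,0],[0,24,6,-0.02,0,0],[0,0,0,0,0,0],[0,0,0,0,0,0],[0,0,0,0,0,0]]

```text
clock: 29.38
tcp_pos: [0.5493, 0.1927, 0.2065]
ee_rot: [0.693, 0.016, 0.72, -0.009]
ft_force: [0.7, -0.1, -1.8]
opening: 0.0267
```

Run:
```python
from hand import *
go([.564,.1551,.16],-.0365)
```

```text
clock 29.38 tcp [0.5493 0.1927 0.2065] yaw -0.0341 shift [ 45.5 -37.5  17.8] |d| 61.6 openg 0.0267 F [ 0.7 -0.1 -1.8]
rotvec [ 0.0022 -0.0385 -0.0095]
```

step_arm:
  commands:
    - [[0,-37.5,18,0.002,-0.038,-0.009],[15,0,0,0,0,0],[15,0,0,0,0,0],[0,0,0,0,0,0],[0,0,0,0,0,0]]

```text
clock: 30.0
tcp_pos: [0.565, 0.152, 0.1734]
ee_rot: [0.706, 0.014, 0.707, -0.014]
ft_force: [0.1, 0.9, -2.0]
opening: 0.027
```

Run:
```python
from hand import *
go([.564,.1551,.135],-.0365)
im=snap('wrist','w24.png')
```

```text
clock 30.0 tcp [0.565  0.152  0.1734] yaw -0.0399 shift [38.4  3.1 -1.1] |d| 38.6 openg 0.027 F [ 0.1  0.9 -2. ]
rotvec [-0.0034 -0.0014 -0.0004]
```

View pics/w24.png

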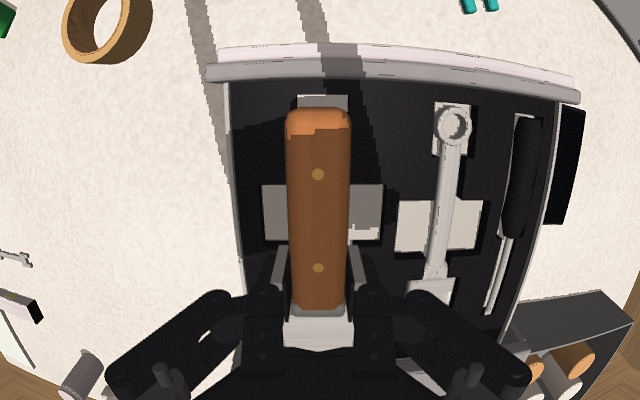

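The scraper is over its pocket; the spanner is still home at (450,190). It needs 3 mm left, then lowering.

step_arm:
  commands:
    - [[10,3.3,-1,-0.003,0,0],[14,0,0,0,0,0],[10,0,0,0,0,0],[0,0,0,0,0,0],[0,0,0,0,0,0]]

```text
clock: 30.68
tcp_pos: [0.5638, 0.1564, 0.1369]
ee_rot: [0.706, 0.013, 0.708, -0.012]
ft_force: [0.3, 0.6, -1.4]
opening: 0.0267
```

Run:
```python
from hand import *
go([.564,.1555,.1073],-.0365)
im=snap('wrist','w25.png')
```

```text
clock 30.68 tcp [0.5638 0.1564 0.1369] yaw -0.0355 shift [29.6 -0.9  0.3] |d| 29.6 openg 0.0267 F [ 0.3  0.6 -1.4]
rotvec [ 0.001  -0.0018 -0.0004]
```

View pics/w25.png

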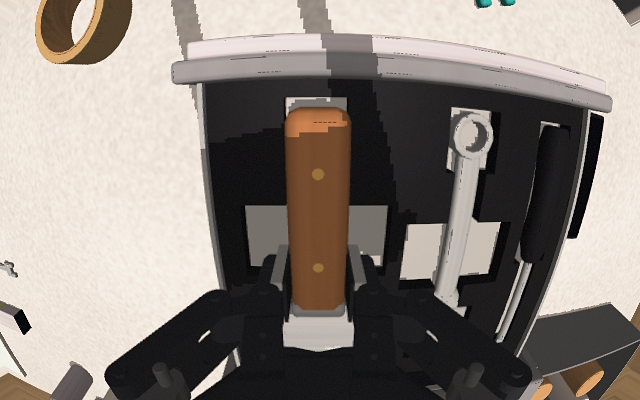

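step_arm:
  commands:
    - [[8,-0.9,0.3,0,0,0],[8,0,0,0,0,0],[7,0,0,0,0,0],[0,0,0,0,0,0],[0,0,0,0,0,0]]

```text
clock: 31.35
tcp_pos: [0.5643, 0.1553, 0.1127]
ee_rot: [0.707, 0.013, 0.707, -0.012]
ft_force: [0.4, -0.5, -1.4]
opening: 0.0266
```

Run:
```python
from hand import *
go([.564,.1555,.1073],-.0365)
im=snap('wrist','w26.png')
```

```text
clock 31.35 tcp [0.5643 0.1553 0.1127] yaw -0.0357 shift [ 5.4  0.2 -0.3] |d| 5.4 openg 0.0266 F [ 0.4 -0.5 -1.4]
rotvec [ 0.0008 -0.0011 -0.0005]
```

View pics/w26.png

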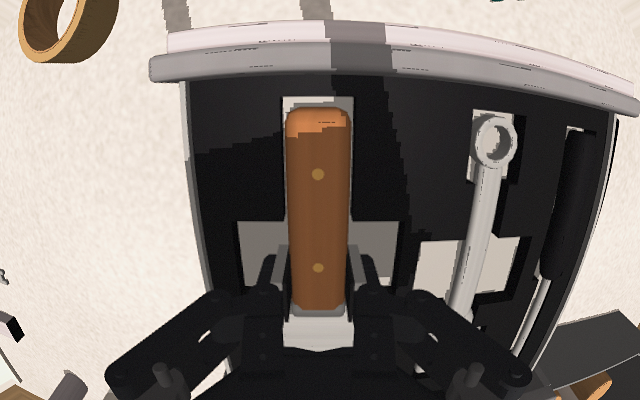

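Butt is inside its slot, centred at (318,110). Final 5 mm down.

step_arm:
  commands:
    - [[4,0,0,0,0,0],[2,0,0,0,0,0],[0,0,0,0,0,0],[0,0,0,0,0,0]]

```text
clock: 31.9
tcp_pos: [0.5649, 0.1554, 0.1073]
ee_rot: [0.707, 0.013, 0.707, -0.012]
ft_force: [0.6, -0.6, -1.0]
opening: 0.0264
```

Run:
```python
from hand import *
go([.564,.1555,.1073],-.0365)
im=handle();cv2.imwrite('pics/w27.png',im['pixels'][:,:,::-1])
```

```text
clock 31.9 tcp [0.5649 0.1554 0.1073] yaw -0.0357 shift [ 0.   0.1 -0.9] |d| 0.9 openg 0.0264 F [ 0.6 -0.6 -1. ]
rotvec [ 0.0008  0.0003 -0.0008]
slope dy/dz 0.0028 y at z=0 -0.43 butt z -79.8 width 26.1
```

step_arm:
  commands:
    - [[1.5,0,-1,0,0,0],[0,0,0,0,0,0]]

```text
clock: 32.2
tcp_pos: [0.5651, 0.1554, 0.1076]
ee_rot: [0.708, 0.013, 0.706, -0.012]
ft_force: [-0.3, -0.4, -1.7]
opening: 0.0267
```

step_arm:
  commands:
    - [[0,0,0,0,0,0],[0,0,0,0,0,0],[0,0,0,0,0,0]]
  hand: 42

```text
clock: 32.58
tcp_pos: [0.5652, 0.1555, 0.1076]
ee_rot: [0.708, 0.013, 0.706, -0.012]
ft_force: [0.1, -0.3, 0.2]
opening: 0.042
```

step_arm:
  commands:
    - [[-15,0,0,0,0,0],[-30,0,0,0,0,0],[-45,0,-5,0,0,0],[-45,5,-20,0,0,0],[-30,15,-35,0,0,0],[0,15,-30,0,0,0],[0,0,0,0,0,0],[0,0,0,0,0,0]]

```text
clock: 33.58
tcp_pos: [0.4747, 0.1945, 0.2864]
ee_rot: [0.711, 0.014, 0.703, -0.011]
ft_force: [-0.7, 0.6, 0.1]
opening: 0.0423
```

Run:
```python
from look import *
im=snap('wrist','w28.png');im['fish']=1
go([.40,.22,.15],-.0365)
for t in ['spanner_mid','spanner_cutout','scraper_mid','scraper_cutout','drawer_front']:
    for d in place_of('wrist',t)[:2]: print(t,round(d['confidence'],2),w(im,d['position']).round(4))
cv2.imwrite('pics/r28.png',rectify(im,.58,.21,.102))
```

```text
clock 33.62 tcp [0.4747 0.1944 0.2862] yaw -0.0366 shift [135.5  22.2 -77. ] |d| 157.4 openg 0.0422 F [-0.2  0.6  0.6]
rotvec [-0.0001  0.0103 -0.0043]
spanner_mid 0.85 [0.3023 0.3073 0.0064]
spanner_mid 0.66 [0.5765 0.2429 0.0949]
spanner_cutout 0.72 [0.5777 0.2463 0.0965]
scraper_mid 0.67 [0.5659 0.1596 0.1029]
scraper_cutout 0.82 [0.5659 0.1549 0.0991]
drawer_front 0.91 [0.4621 0.2198 0.0936]
```

View pics/w28.png

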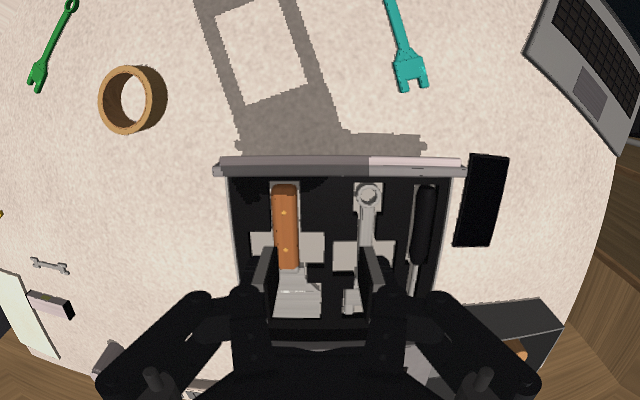

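View pics/r28.png

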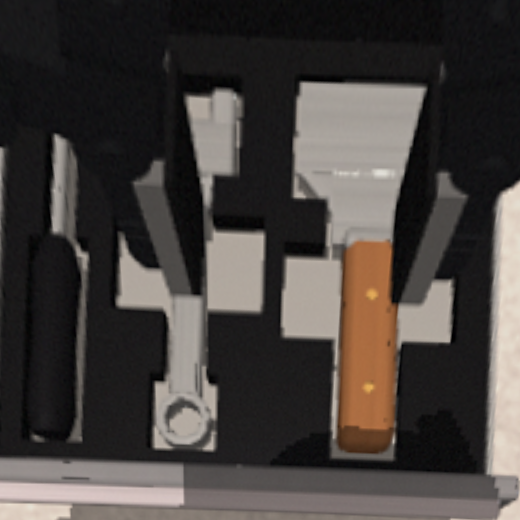

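Both lie in their pockets: scraper handle (285,225) with the blade in its slot, spanner (367,225) with its ring centred. I'll close the fingers and come round to the front of the drawer.

step_arm:
  commands:
    - [[0,0,-30,0,0.01,-0.004],[0,10,-40,0,0,0],[20,12,-30,0,0,0],[40,0,0,0,0,0],[40,0,0,0,0,0],[30,0,0,0,0,0],[0,0,0,0,0,0],[0,0,0,0,0,0]]
  hand: 0

```text
clock: 34.88
tcp_pos: [0.3735, 0.2191, 0.1508]
ee_rot: [0.705, 0.014, 0.709, -0.015]
ft_force: [-0.4, -0.3, 0.7]
opening: -0.0001
```

Run:
```python
from look import *
im=snap('wrist','w29.png');im['fish']=1
go([.42,.2215,.108],-.0365)
for d in place_of('wrist','drawer_front')[:2]: print(round(d['confidence'],2),w(im,d['position']).round(4))
snap('scene','s29.png'); t=snap('top','t29.png'); cv2.imwrite('pics/t29c.png',cv2.resize(t['pixels'][110:210,190:300,::-1],(770,600),interpolation=2))
```

```text
clock 34.92 tcp [0.3735 0.2191 0.1508] yaw -0.041 shift [42.6  4.4 46.6] |d| 63.2 openg -0.0001 F [ 0.5 -0.8 -0. ]
rotvec [-0.0045 -0.0044  0.0013]
0.68 [0.4626 0.2212 0.0944]
```

View pics/w29.png

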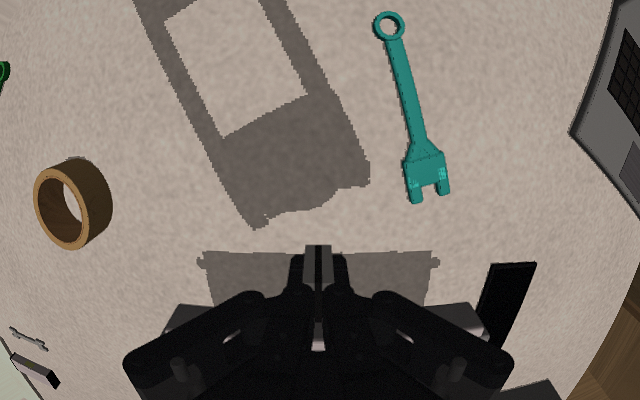

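View pics/t29c.png

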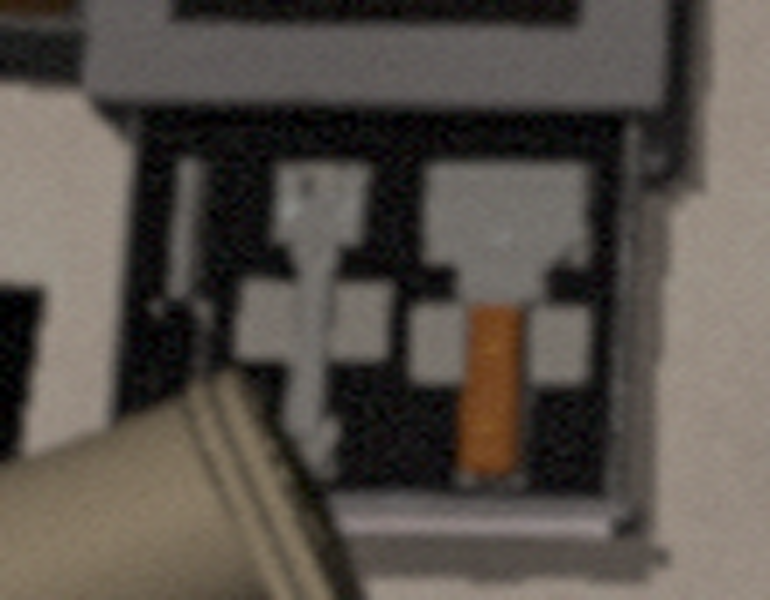

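View pics/s29.png

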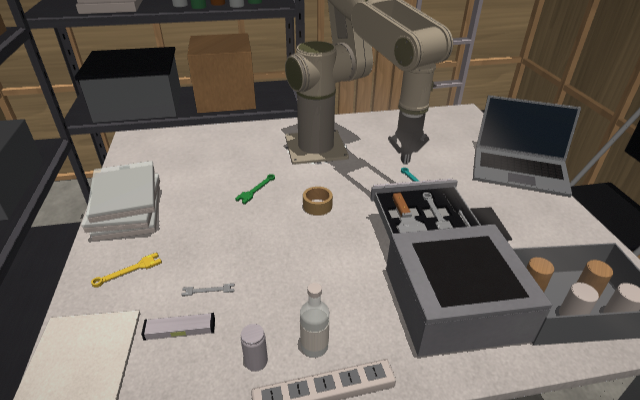

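Both are home and flat in the top view. The spanner lies along column 315 and the scraper along column 495. Now lower to lip height and approach.

step_arm:
  commands:
    - [[20,4,15,-0.004,-0.004,0],[20,0,15,0,0,0],[4,0,8,0,0,0],[0,0,0,0,0,0],[0,0,0,0,0,0]]

```text
clock: 35.7
tcp_pos: [0.4161, 0.2235, 0.1117]
ee_rot: [0.71, 0.014, 0.704, -0.012]
ft_force: [-0.5, -0.6, 0.5]
opening: -0.0001
```

Run:
```python
from look import *
go([.45,.2205,.107],-.0365)
```

```text
clock 35.7 tcp [0.4161 0.2235 0.1117] yaw -0.0368 shift [ 5.  -1.7 33.9] |d| 34.4 openg -0.0001 F [-0.5 -0.6  0.5]
rotvec [-0.0003  0.0085 -0.0031]
```

step_arm:
  commands:
    - [[3,-1.5,8,0,0.008,-0.003],[0,0,8,0,0,0],[0,0,8,0,0,0],[0,0,8,0,0,0],[0,0,8,0,0,0],[0,0,8,0,0,0],[0,0,8,0,0,0],[0,0,8,0,0,0]]

```text
clock: 36.7
tcp_pos: [0.4836, 0.2199, 0.1099]
ee_rot: [0.707, 0.013, 0.707, -0.013]
ft_force: [-4.0, -0.5, 2.7]
opening: 0.0
```

Run:
```python
from look import *
go([.45,.2205,.108],-.0365)
snap('scene','s30.png')
```

```text
clock 36.7 tcp [0.4836 0.2199 0.1099] yaw -0.036 shift [  1.9  -0.6 -33.6] |d| 33.7 openg 0.0 F [-4.  -0.5  2.7]
rotvec [ 0.0005 -0.0004 -0.0005]
```

View pics/s30.png

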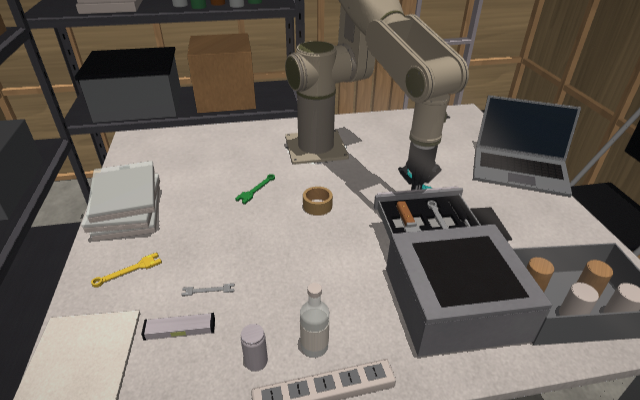

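Contact at about 4 N and the drawer is sliding. Continuing at about 0.07 m/s.

step_arm:
  commands:
    - [[0,0,9,0,0,0],[0,0,9,0,0,0],[0,0,9,0,0,0],[0,0,9,0,0,0],[0,0,9,0,0,0],[0,0,9,0,0,0],[0,0,9,0,0,0],[0,0,9,0,0,0],[0,0,9,0,0,0],[0,0,9,0,0,0]]

```text
clock: 38.0
tcp_pos: [0.5801, 0.2163, 0.1097]
ee_rot: [0.707, 0.013, 0.707, -0.013]
ft_force: [-3.1, 0.3, 2.5]
opening: 0.0003
```

Run:
```python
from look import *
go([.45,.2205,.108],-.0365)
im=snap('wrist','w31.png')
```

```text
clock 38.0 tcp [0.5801 0.2163 0.1097] yaw -0.0361 shift [   1.8   -0.5 -130.1] |d| 130.1 openg 0.0003 F [-3.1  0.3  2.5]
rotvec [ 0.0004 -0.0002 -0.0005]
```

View pics/w31.png

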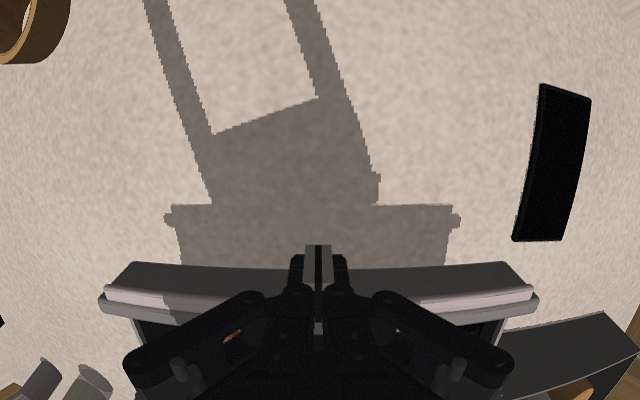

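step_arm:
  commands:
    - [[0,0,9,0,0,0],[0,0,9,0,0,0],[0,0,9,0,0,0],[0,0,9,0,0,0],[0,0,9,0,0,0],[0,0,9,0,0,0],[0,0,7,0,0,0]]

```text
clock: 38.92
tcp_pos: [0.6456, 0.2138, 0.1095]
ee_rot: [0.707, 0.013, 0.707, -0.013]
ft_force: [-3.9, 0.2, 2.3]
opening: 0.0002
```

Run:
```python
from look import *
go([.45,.2205,.108],-.0365)
im=snap('scene','s32.png')
```

```text
clock 38.92 tcp [0.6456 0.2138 0.1095] yaw -0.0362 shift [   1.5   -0.4 -195.7] |d| 195.7 openg 0.0002 F [-3.9  0.2  2.3]
rotvec [ 0.0003 -0.     -0.0004]
```

View pics/s32.png

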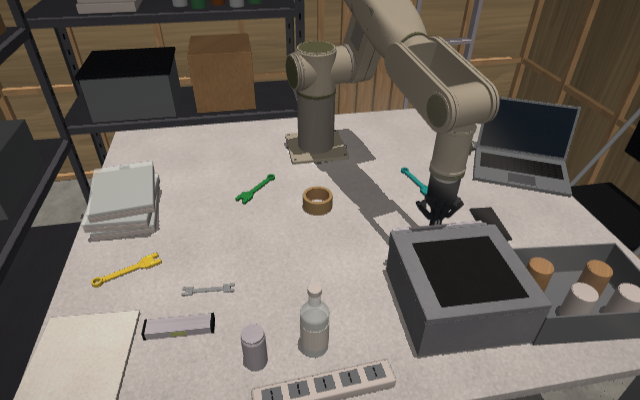

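Nearly shut. Slow rows to the stop, watching the force.

step_arm:
  commands:
    - [[0,0,5,0,0,0],[0,0,5,0,0,0],[0,0,5,0,0,0],[0,0,5,0,0,0]]

```text
clock: 39.48
tcp_pos: [0.6634, 0.2131, 0.1092]
ee_rot: [0.704, 0.012, 0.71, -0.013]
ft_force: [-39.5, -2.2, 23.1]
opening: -0.0004
```

step_arm:
  commands:
    - [[0,0,5,0,0,0],[0,0,5,0,0,0],[0,0,5,0,0,0]]

```text
clock: 39.85
tcp_pos: [0.663, 0.2131, 0.1096]
ee_rot: [0.691, 0.009, 0.723, -0.014]
ft_force: [-33.3, -3.2, 20.2]
opening: 0.0
```

The force rose to about 40 N at x = 0.663, so it looks to be at the stop. Backing off to check.

step_arm:
  commands:
    - [[0,0,-10,0,0,0],[0,0,-30,0,0,0],[0,0,-40,0,0,0],[-20,0,-40,0,0,0],[-40,0,-40,0,0,0],[-40,0,-40,0,-0.03,0],[0,0,-20,0,0,0],[0,0,0,0,0,0],[0,0,0,0,0,0]]

```text
clock: 40.98
tcp_pos: [0.4463, 0.2208, 0.223]
ee_rot: [0.707, 0.011, 0.707, -0.013]
ft_force: [-0.4, -0.0, -0.2]
opening: -0.0002
```

Run:
```python
from look import *
go([.45,.2205,.108],-.0365)
for c in ['scene','top','wrist']:
    im=snap(c,c+'33.png')
    for d in place_of(c,'drawer_front')[:2]: print(c,round(d['confidence'],2),w(im,d['position']).round(4))
    if c=='top': cv2.imwrite('pics/t33c.png',cv2.resize(im['pixels'][40:210,190:310,::-1],(480,680)[:2],interpolation=2)[:600])
    if c=='wrist': im['fish']=1; cv2.imwrite('pics/r33.png',rectify(im,.66,.21,.122))
```

```text
clock 40.98 tcp [0.4463 0.2208 0.223 ] yaw -0.0337 shift [115.    0.2   3.7] |d| 115.1 openg -0.0002 F [-0.4 -0.  -0.2]
rotvec [ 0.0028 -0.      0.0032]
top 0.63 [0.6886 0.2078 0.0945]
```

View pics/wrist33.png

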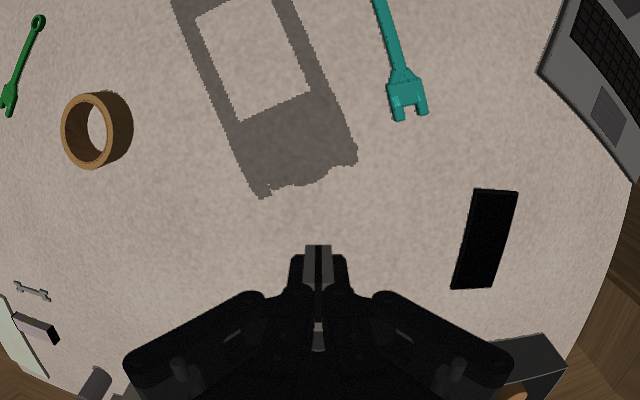

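View pics/t33c.png

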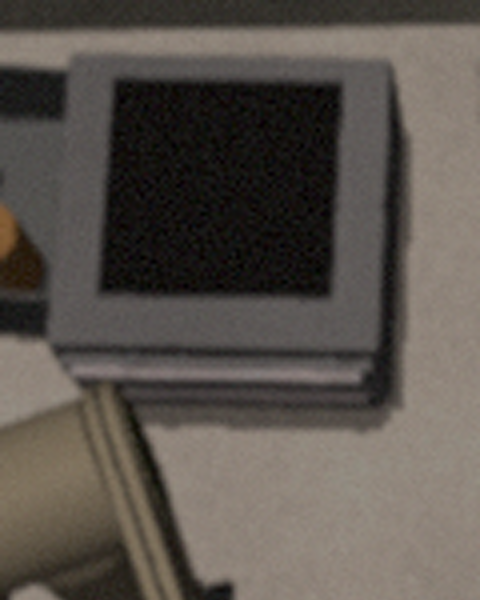

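View pics/scene33.png

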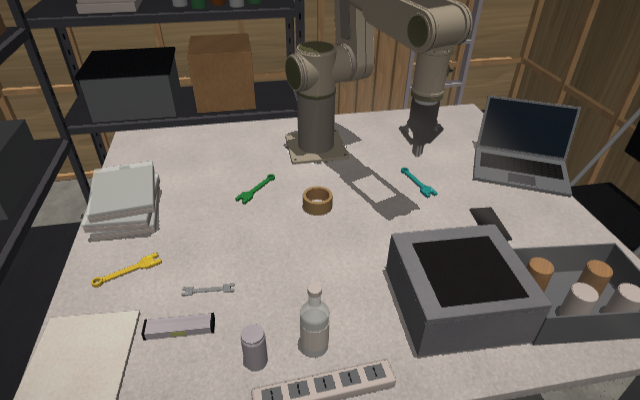

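I'll check the remaining gap geometrically. At fully shut, the lip front should stand about 21 mm ahead of the chest front.

Run:
```python
from look import *
im=get_image('top')
g=im['pixels']
print([(r,g[r,240:262].mean((0,1)).round(0)) for r in range(120,146)])
# rectified at lip height & chest top, 1mm
xs=[]
for z,n in [(.143,'a'),(.119,'b')]:
    for r in (124,126,127,128,130,132,134,135,136,137,138): print(n,r,toplane(im,[(251,r)],z)[0][0].round(4),end=' ')
    print()
# initial frames
t=cv2.imread('pics/top0.png'); print([(r,t[r,240:262].mean().round(0)) for r in range(118,140)],[(r,t[r,240:262].mean().round(0)) for r in range(186,204)])
```

```text
[(120, np.float64(88.0)), (121, np.float64(88.0)), (122, np.float64(87.0)), (123, np.float64(88.0)), (124, np.float64(88.0)), (125, np.float64(87.0)), (126, np.float64(75.0)), (127, np.float64(54.0)), (128, np.float64(41.0)), (129, np.float64(63.0)), (130, np.float64(82.0)), (131, np.float64(90.0)), (132, np.float64(108.0)), (133, np.float64(122.0)), (134, np.float64(108.0)), (135, np.float64(70.0)), (136, np.float64(46.0)), (137, np.float64(57.0)), (138, np.float64(68.0)), (139, np.float64(63.0)), (140, np.float64(52.0)), (141, np.float64(54.0)), (142, np.float64(69.0)), (143, np.float64(74.0)), (144, np.float64(76.0)), (145, np.float64(78.0))]
a 124 0.7044 a 126 0.6973 a 127 0.6937 a 128 0.6902 a 130 0.6831 a 132 0.676 a 134 0.669 a 135 0.6655 a 136 0.6619 a 137 0.6584 a 138 0.6549 
b 124 0.7133 b 126 0.7061 b 127 0.7025 b 128 0.6989 b 130 0.6917 b 132 0.6845 b 134 0.6773 b 135 0.6737 b 136 0.6701 b 137 0.6666 b 138 0.663 
[(118, np.float64(91.0)), (119, np.float64(91.0)), (120, np.float64(90.0)), (121, np.float64(90.0)), (122, np.float64(90.0)), (123, np.float64(90.0)), (124, np.float64(90.0)), (125, np.float64(88.0)), (126, np.float64(78.0)), (127, np.float64(58.0)), (128, np.float64(31.0)), (129, np.float64(14.0)), (130, np.float64(6.0)), (131, np.float64(10.0)), (132, np.float64(15.0)), (133, np.float64(15.0)), (134, np.float64(14.0)), (135, np.float64(15.0)), (136, np.float64(23.0)), (137, np.float64(44.0)), (138, np.float64(63.0)), (139, np.float64(74.0))] [(186, np.float64(46.0)), (187, np.float64(45.0)), (188, np.float64(46.0)), (189, np.float64(45.0)), (190, np.float64(40.0)), (191, np.float64(41.0)), (192, np.float64(56.0)), (193, np.float64(78.0)), (194, np.float64(89.0)), (195, np.float64(96.0)), (196, np.float64(114.0)), (197, np.float64(128.0)), (198, np.float64(117.0)), (199, np.float64(89.0)), (200, np.float64(76.0)), (201, np.float64(76.0)), (202, np.float64(76.0)), (203, np.float64(76.0))]
```

Lip front is at x≈0.674 and the chest front at x≈0.695. The gap is 21 mm as expected for fully shut, and it agrees with the hard stop. The bystanders look unmoved. Handing in.

Run:
```python
from look import *
im=get_image('top')
for t in ['small_spanner','tape_roll','phone']:
    for d in place_of('top',t)[:2]: print(t,round(d['confidence'],2),w(im,d['position']).round(4))
print(hand_in(), get_state()['clock'])
```

```text
small_spanner 0.7 [0.6862 0.2118 0.0955]
small_spanner 0.56 [ 6.723e-01 -4.044e-01  3.000e-04]
tape_roll 0.7 [ 0.3739 -0.0611 -0.0041]
the job is handed in; nothing more can be done
the job is handed in; nothing more can be done
```

The spanner and the scraper are in their own cut-outs and the drawer is shut. I handed the job in at about 41 s; no verdict was reported.

**Placing:** I took the grey steel spanner and left the green, yellow and turquoise ones alone. Both tools were lowered by hand to seated height and released there. Wrist and top pictures taken with the drawer still open showed both lying flat in their pockets.

**Scraper grasp:** The first grasp came out askew because joint 6 was at its limit. I turned the scraper on the table and regrasped it square before lifting.

**Drawer:** I pushed it at about 0.07 m/s until it met the stop, where the force peaked near 40 N on the closed fingers. That is right at the 40 N limit, though the limit is for the arm or the gripper's body. Afterwards the lip stood about 21 mm ahead of the chest front, which is what fully shut should look like.

**Not confirmed:**
- With the drawer shut, the tools can't be seen, so their final rest was not checked.
- In the last check the networks found the small spanner and the tape roll within about 4 mm of their starting places. The small spanner's best match was a false one on the drawer front.
- The network missed the phone, so I only have the pictures for it, and there it looks unmoved.

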